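# Stamp the specimen-carrier blanks

### The arm

A 7-joint arm with a two-finger parallel gripper is mounted at the origin on the work surface. World frame = base frame: x ahead of the robot, y to its left, z up, the work surface at z = 0. Lengths are in m, angles in rad, forces in N, time in s.
With the tool pointing down it reaches from about 0.425 to 0.875 m from the base axis. Payload 9.9 kg.
Tool frame: the origin (TCP) lies between the finger pads; the fingertips stand 8 mm ahead of it and the grasp point (between the pads) lies 11 mm behind it; z points along the fingers, y is the line along which they close (so a half turn about z gives the same grasp; the last joint's range is limited). The gripper opens to 85 mm and grips with 20 to 120 N. Pads are 22 mm wide; open, the fingers measure 114 mm over their backs; the gripper's body (76 mm by 85 mm) begins 54 mm behind the grasp point. The pads swing forward as they close: fully open they stand 13 mm farther back than shut.
Start: joints at [1.099, 0.576, 0.025, 1.437, -0.015, 1.129, -0.057], TCP at [0.255, -0.625, 0.239] pointing down, gripper open.
Joint ranges: [-2.76, 2.76], [-0.34, 2.15], [-1.52, 1.57], [0.19, 2.46], [-1.09, 4.23], [0.17, 1.99], [-2.82, 2.82]. Speed limits (rad/s): [2.22, 2.22, 3.01, 3.01, 3.14, 3.14, 3.14].

### API

Orientations are given as a unit quaternion [w, x, y, z].
In Python, from cell import status, snapshot, camera_info, arm gives the robot as it stands. The module is installed in compiled form; this text tells all that it offers.
- The arm moves only by the tool servo_tool, never from a script. Its argument "motion" is a list of rows, each a list of 4 numbers: the shift along the tool's x, y, z in mm, then the turn about the tool's z in rad. In form: [[x, y, z, turn], ...]. A call has 1 to 8 rows; each row is the pose to reach, as a shift and turn from the pose commanded when the call began, along the tool's axes at that moment; what a row does not reach only later rows make up. A row lasts 1/10 s, in which the tool goes at most 50 mm and 8.59 degrees, less where a joint would pass 70% of its speed; a pose out of reach is approached as far as the arm can. A call with a gripper value outside its range is refused whole. "grip" is the finger opening in mm, from 0 to 85.4, set as the call begins (left out, the last holds). The fingers move at their own pace and stop on an object; "newtons" is the grip in N (left out, the last holds). Time passes only in rows, so rows that repeat a pose let the fingers close. It gives the time, the measured TCP pose, the force, the opening and the grip force at its end, in the units of the state.
- status.read_state(): the state, without advancing time (a new reading comes with each control period).
- snapshot(name): name is "scene" or "top" or "wrist"; returns the picture (480x640x3 uint8, blue, green, red); there is no depth.
- camera_info(name): a dict with "fx", "fy", "cx", "cy" (pixels), "D" ([k1, k2, p1, p2, k3] as OpenCV has them; the pictures are not rectified), "rvec" (rotation vector, rad) and "tvec" (3), from world to camera coordinates, as OpenCV has them. Camera axes: x right, y down, z forward; pixel columns grow to the right and rows downward; lengths in m; the calibration is good to about 2 mm. A picture is of the moment at which its call begins: read the wrist's pose just before it. camera_info takes no time and is no camera call; for the wrist camera it gives the pose at the moment of the call.
- arm.close_job(): hands the job in; it is judged then, once.
The state is a dict: "t": time; "joint_positions": joint angles; "joint_vel": joint speeds; "joint_efforts": joint torques, N m; "tcp_pos": TCP position; "tcp_rot": TCP orientation; "force": force on the tool from outside, world axes, zero at the start; "wrist_torque": the same for the moment, N m; "gripper_width": opening from 0.0 (shut) to 1.0 (fully open); "gripper_force": force on a finger pad.
Only numpy, scipy, OpenCV 4.12 (cv2) and the standard library are available. Lean on these libraries where they do the work, as an engineer would, in place of code of your own. Each camera call takes 0.05 s, during which the arm holds its last target. There are 200 camera calls.

### The job

Load every aluminium blank on the bench into a nest of the stamping press, one to a nest, each pushed fully home against the back fence and against the rail on its left, and let go of. With all of them home, pull the press lever to the bottom of its stroke, then ease it slowly back up to its stop without letting it fly back. Then lay all the stamped blanks flat on the floor of the white tray, and leave the bottle, the jar and the box where they stand.

Things in the scene. Friction and masses are not known exactly. Their poses are not given: they have to be found in the camera images.
- press: hand stamping press fixed to the bench: grey bed 290 mm wide (y), 20 mm thick, x from -65 to +110 mm, loaded from its open front (-x); origin at bench level, x towards the back fence (face at x = 60 mm). An upright plate 10 mm thick, 145 mm high, at y = -150 mm (x 2 to 78 mm), carries the lever on its outer side
- fence (a point): foot of the middle of the fence face, on the bed; axes as the press. Over the fence runs a cream bridge (x -17 to +46 mm, 48 to 66 mm above the bed) and under it the dark ram bar (x -16 to +4 mm), 34 mm above the bed when the lever is up, 18.5 mm when it is down. A blank that is home has its last 16 mm under both: slide it in and out from the front
- nest1 (a point): point 9 mm above the press bed (29 mm above the bench), leftmost nest (+y): where a blank's centre lies when fully home here. x runs along the nest to the fence, y left to the side rail, z up. Fence face 40 mm off along +x (fence 12 mm high); rail face 12 mm off along +y (rail 6 mm high, 6 mm thick, x from -35 to +20 mm). Nests are 75 mm apart along y
- nest2 (a point): point 9 mm above the press bed (29 mm above the bench), middle nest: where a blank's centre lies when fully home here. x runs along the nest to the fence, y left to the side rail, z up. Fence face 40 mm off along +x (fence 12 mm high); rail face 12 mm off along +y (rail 6 mm high, 6 mm thick, x from -35 to +20 mm). Nests are 75 mm apart along y
- nest3 (a point): point 9 mm above the press bed (29 mm above the bench), rightmost nest: where a blank's centre lies when fully home here. x runs along the nest to the fence, y left to the side rail, z up. Fence face 40 mm off along +x (fence 12 mm high); rail face 12 mm off along +y (rail 6 mm high, 6 mm thick, x from -35 to +20 mm). Nests are 75 mm apart along y
- lever (a joint): press lever angle in rad: 0 = fully up (on its upper stop, leaning 25 degrees back to the press's +x), 0.9 = bottom of its stroke (hard stop, leaning 27 degrees forward to -x). Sprung: returns to 0 by itself, fast, when let go; needs about 4 N at the handle to start and 10 to 11 N at the bottom
- handle (a point): middle of the lever's handle: a black bar 16 mm in diameter, free over 64 mm, lying along the press's y on the outer end of the lever, 140 mm from the pivot; about 0.26 m above the bench. Pulled, it travels on an arc to the press's -x. The lever's steel arm, 12 mm thick, runs to the pivot from the handle's inner end, 40 mm from this point along the press's +y
- pivot (a point): point on the lever's pivot axis (along the press's y), level with the middle of the handle, 130 mm above the bench. At lever angle q the handle middle is at 140 mm x (sin(0.436 - q), 0, cos(0.436 - q)) from here in the press's axes
- blank1: loose plain aluminium specimen-carrier blank, a rectangular bar 80 x 24 x 18 mm (x, y, z), 93 g nominal, symmetric; origin at its centre, x along its length. Two or three of the three blanks are present; at the start they lie flat, apart, on the bench between press and tray
- blank2: loose plain aluminium specimen-carrier blank, a rectangular bar 80 x 24 x 18 mm (x, y, z), 93 g nominal, symmetric; origin at its centre, x along its length. Two or three of the three blanks are present; at the start they lie flat, apart, on the bench between press and tray
- blank3: loose plain aluminium specimen-carrier blank, a rectangular bar 80 x 24 x 18 mm (x, y, z), 93 g nominal, symmetric; origin at its centre, x along its length. Two or three of the three blanks are present; at the start they lie flat, apart, on the bench between press and tray
- tray: open white plastic tray fixed on the bench, 190 x 130 x 28 mm outside (x, y, z), walls and floor 4 mm; origin at the centre of its underside, x along its long side
- dropper: amber dropper bottle, 36 mm across, 75 mm high, standing; origin at the centre of its underside; leave alone
- jar: clear jar with a white cap, 52 mm across, 60 mm high, standing; origin at the centre of its underside; leave alone
- slidebox: cardboard box, 90 x 100 x 35 mm; origin at the centre of its underside; leave alone

How it is judged:
On the way, in this order (a step that is already met when the one before it is completed fails the run):
1. every blank present lies home in a nest, against fence and rail (3 mm, 0.05 rad), and is let go (((x of blank1 in the frame of nest1 between -0.003 and 0.003 m and y of blank1 in the frame of nest1 between -0.003 and 0.003 m and z of blank1 in the frame of nest1 between -0.003 and 0.003 m and angle between the z axis of blank1 and the z axis of nest1, either way round below 0.1 rad and angle between the x axis of blank1 and the x axis of nest1, either way round below 0.05 rad) or (x of blank1 in the frame of nest2 between -0.003 and 0.003 m and y of blank1 in the frame of nest2 between -0.003 and 0.003 m and z of blank1 in the frame of nest2 between -0.003 and 0.003 m and angle between the z axis of blank1 and the z axis of nest2, either way round below 0.1 rad and angle between the x axis of blank1 and the x axis of nest2, either way round below 0.05 rad) or (x of blank1 in the frame of nest3 between -0.003 and 0.003 m and y of blank1 in the frame of nest3 between -0.003 and 0.003 m and z of blank1 in the frame of nest3 between -0.003 and 0.003 m and angle between the z axis of blank1 and the z axis of nest3, either way round below 0.1 rad and angle between the x axis of blank1 and the x axis of nest3, either way round below 0.05 rad)) and ((x of blank2 in the frame of nest1 between -0.003 and 0.003 m and y of blank2 in the frame of nest1 between -0.003 and 0.003 m and z of blank2 in the frame of nest1 between -0.003 and 0.003 m and angle between the z axis of blank2 and the z axis of nest1, either way round below 0.1 rad and angle between the x axis of blank2 and the x axis of nest1, either way round below 0.05 rad) or (x of blank2 in the frame of nest2 between -0.003 and 0.003 m and y of blank2 in the frame of nest2 between -0.003 and 0.003 m and z of blank2 in the frame of nest2 between -0.003 and 0.003 m and angle between the z axis of blank2 and the z axis of nest2, either way round below 0.1 rad and angle between the x axis of blank2 and the x axis of nest2, either way round below 0.05 rad) or (x of blank2 in the frame of nest3 between -0.003 and 0.003 m and y of blank2 in the frame of nest3 between -0.003 and 0.003 m and z of blank2 in the frame of nest3 between -0.003 and 0.003 m and angle between the z axis of blank2 and the z axis of nest3, either way round below 0.1 rad and angle between the x axis of blank2 and the x axis of nest3, either way round below 0.05 rad)) and ((x of blank3 in the frame of nest1 between -0.003 and 0.003 m and y of blank3 in the frame of nest1 between -0.003 and 0.003 m and z of blank3 in the frame of nest1 between -0.003 and 0.003 m and angle between the z axis of blank3 and the z axis of nest1, either way round below 0.1 rad and angle between the x axis of blank3 and the x axis of nest1, either way round below 0.05 rad) or (x of blank3 in the frame of nest2 between -0.003 and 0.003 m and y of blank3 in the frame of nest2 between -0.003 and 0.003 m and z of blank3 in the frame of nest2 between -0.003 and 0.003 m and angle between the z axis of blank3 and the z axis of nest2, either way round below 0.1 rad and angle between the x axis of blank3 and the x axis of nest2, either way round below 0.05 rad) or (x of blank3 in the frame of nest3 between -0.003 and 0.003 m and y of blank3 in the frame of nest3 between -0.003 and 0.003 m and z of blank3 in the frame of nest3 between -0.003 and 0.003 m and angle between the z axis of blank3 and the z axis of nest3, either way round below 0.1 rad and angle between the x axis of blank3 and the x axis of nest3, either way round below 0.05 rad)) and contact force between the fingers and blank1 below 0.1 N and contact force between the fingers and blank2 below 0.1 N and contact force between the fingers and blank3 below 0.1 N and value of joint lever below 0.1 rad), for 0.2 s.
2. lever at the bottom of its stroke (over 0.84 rad) with every blank still home (((x of blank1 in the frame of nest1 between -0.003 and 0.003 m and y of blank1 in the frame of nest1 between -0.003 and 0.003 m and z of blank1 in the frame of nest1 between -0.003 and 0.003 m and angle between the z axis of blank1 and the z axis of nest1, either way round below 0.1 rad and angle between the x axis of blank1 and the x axis of nest1, either way round below 0.05 rad) or (x of blank1 in the frame of nest2 between -0.003 and 0.003 m and y of blank1 in the frame of nest2 between -0.003 and 0.003 m and z of blank1 in the frame of nest2 between -0.003 and 0.003 m and angle between the z axis of blank1 and the z axis of nest2, either way round below 0.1 rad and angle between the x axis of blank1 and the x axis of nest2, either way round below 0.05 rad) or (x of blank1 in the frame of nest3 between -0.003 and 0.003 m and y of blank1 in the frame of nest3 between -0.003 and 0.003 m and z of blank1 in the frame of nest3 between -0.003 and 0.003 m and angle between the z axis of blank1 and the z axis of nest3, either way round below 0.1 rad and angle between the x axis of blank1 and the x axis of nest3, either way round below 0.05 rad)) and ((x of blank2 in the frame of nest1 between -0.003 and 0.003 m and y of blank2 in the frame of nest1 between -0.003 and 0.003 m and z of blank2 in the frame of nest1 between -0.003 and 0.003 m and angle between the z axis of blank2 and the z axis of nest1, either way round below 0.1 rad and angle between the x axis of blank2 and the x axis of nest1, either way round below 0.05 rad) or (x of blank2 in the frame of nest2 between -0.003 and 0.003 m and y of blank2 in the frame of nest2 between -0.003 and 0.003 m and z of blank2 in the frame of nest2 between -0.003 and 0.003 m and angle between the z axis of blank2 and the z axis of nest2, either way round below 0.1 rad and angle between the x axis of blank2 and the x axis of nest2, either way round below 0.05 rad) or (x of blank2 in the frame of nest3 between -0.003 and 0.003 m and y of blank2 in the frame of nest3 between -0.003 and 0.003 m and z of blank2 in the frame of nest3 between -0.003 and 0.003 m and angle between the z axis of blank2 and the z axis of nest3, either way round below 0.1 rad and angle between the x axis of blank2 and the x axis of nest3, either way round below 0.05 rad)) and ((x of blank3 in the frame of nest1 between -0.003 and 0.003 m and y of blank3 in the frame of nest1 between -0.003 and 0.003 m and z of blank3 in the frame of nest1 between -0.003 and 0.003 m and angle between the z axis of blank3 and the z axis of nest1, either way round below 0.1 rad and angle between the x axis of blank3 and the x axis of nest1, either way round below 0.05 rad) or (x of blank3 in the frame of nest2 between -0.003 and 0.003 m and y of blank3 in the frame of nest2 between -0.003 and 0.003 m and z of blank3 in the frame of nest2 between -0.003 and 0.003 m and angle between the z axis of blank3 and the z axis of nest2, either way round below 0.1 rad and angle between the x axis of blank3 and the x axis of nest2, either way round below 0.05 rad) or (x of blank3 in the frame of nest3 between -0.003 and 0.003 m and y of blank3 in the frame of nest3 between -0.003 and 0.003 m and z of blank3 in the frame of nest3 between -0.003 and 0.003 m and angle between the z axis of blank3 and the z axis of nest3, either way round below 0.1 rad and angle between the x axis of blank3 and the x axis of nest3, either way round below 0.05 rad)) and value of joint lever above 0.84 rad), for 0.1 s.
3. lever back up (under 0.08 rad) (value of joint lever below 0.08 rad), for 0.2 s.
At the end, for the whole second after the job is handed in: every blank present lies flat (0.12 rad) and at rest on the tray's floor, none on top of another, its centre within the tray's inside, and the lever is up (under 0.08 rad) (x of blank1 in the frame of tray between -0.09 and 0.09 m and y of blank1 in the frame of tray between -0.06 and 0.06 m and z of blank1 in the frame of tray between 0.009 and 0.019 m and angle between the z axis of each of blank1, blank2, blank3 and the z axis of tray, either way round below 0.12 rad and linear speed of each of blank1, blank2, blank3 below 0.02 m/s and x of blank2 in the frame of tray between -0.09 and 0.09 m and y of blank2 in the frame of tray between -0.06 and 0.06 m and z of blank2 in the frame of tray between 0.009 and 0.019 m and x of blank3 in the frame of tray between -0.09 and 0.09 m and y of blank3 in the frame of tray between -0.06 and 0.06 m and z of blank3 in the frame of tray between 0.009 and 0.019 m and value of joint lever below 0.08 rad); the robot touches nothing.
It fails at once if the lever flies back (upward faster than 2.5 rad/s) (velocity of joint lever below -2.5 rad/s).
It fails at once if the bottle, the jar or the box is moved by more than 30 mm or tipped over (distance of any of dropper, jar, slidebox from where it was at the start of the episode above 0.03 m or angle between any of dropper, jar, slidebox's own z axis and vertical above 0.6 rad).
Of blank1, blank2, blank3 only 2 to 3 are there at a start; the rules pass over those that are not, and their reading is None.
At some moment in a run one of blank1, blank2, blank3 may be knocked a few centimetres aside while the robot is not near it.
It also fails if it takes over 210 s, if anything falls off the work surface, if the arm or the gripper's body presses on something with over 40 N, if the wrist force passes 120 N, or if a joint passes its speed limit or range.

## Working session

There is one attempt and no reset: what is moved stays moved. The work goes in short steps, Python scripts to look and compute and a tool call to move; the robot and the scene stay as the last step left them, time stands still between calls to the robot, and variables do not carry over. Pictures are saved under pics/ and viewed, at most 14 in all, crops included, and the job is handed in when it is done.

Besides the shell and the picture viewer there is one more tool, called after "Call:" as name(argument=value, ...), one argument or row to a line, values as JSON. servo_tool: Moves the arm, as the interface text tells. Its arguments: {"type":"object","properties":{"motion":{"type":"array","items":{"type":"array","items":{"type":"number"}}},"grip":{"type":"number"},"newtons":{"type":"number"}},"required":["motion"]}

```bash
mkdir -p pics; python3 - <<'E'
from cell import status,snapshot,camera_info
import cv2
s=status.read_state();print({k:s[k] for k in('t','tcp_pos','tcp_rot','force','gripper_width')})
for n in('scene','top'):
    cv2.imwrite(f'pics/{n}0.png',snapshot(n));c=camera_info(n);print(n,c)
E
```

```text
{'t': 0.0, 'tcp_pos': array([ 0.25508988, -0.62447151,  0.23847122]), 'tcp_rot': array([-7.82246566e-04,  9.81259565e-01,  1.92688914e-01, -1.90270956e-04]), 'force': array([-0.02379429,  0.04056038,  0.33951161]), 'gripper_width': 0.9971424489802202}
scene {'fx': 529.2012998556905, 'fy': 529.2012998556905, 'cx': 317.36711805747876, 'cy': 242.04611795928147, 'D': array([0.00307444, 0.        , 0.        , 0.        , 0.        ]), 'rvec': array([ 0.71841456,  2.59272111, -1.1439347 ]), 'tvec': array([ 0.51677459, -0.02871406,  1.60803083])}
top {'fx': 452.69773903813024, 'fy': 452.69773903813024, 'cx': 316.52476005770467, 'cy': 238.3019362056195, 'D': array([0.03778349, 0.        , 0.        , 0.        , 0.        ]), 'rvec': array([ 2.18850451, -2.1903238 ,  0.08743598]), 'tvec': array([-0.06303411,  0.54769635,  1.16646385])}
```

View pics/scene0.png

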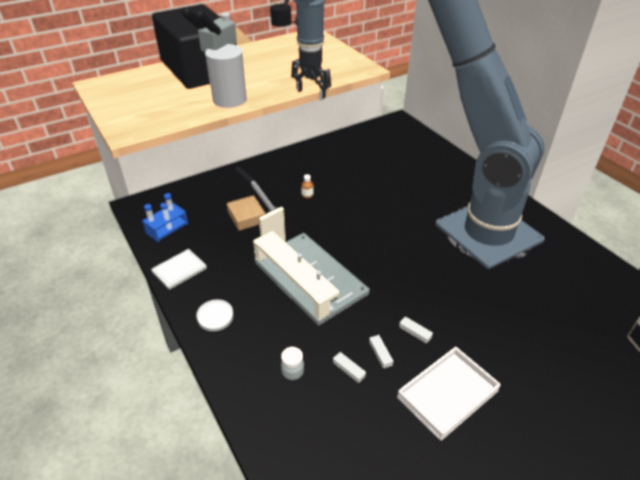

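View pics/top0.png

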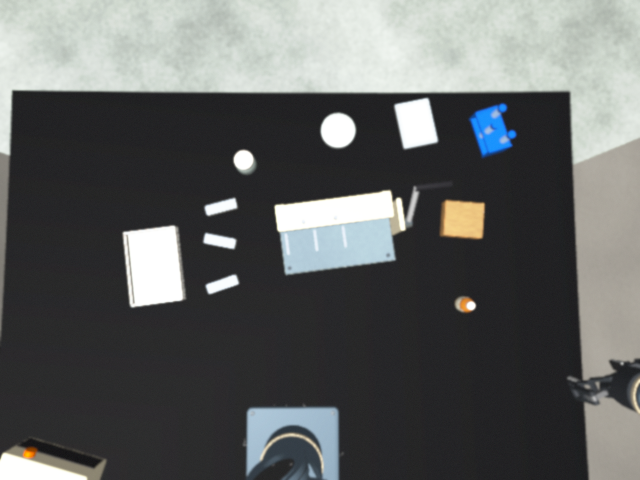

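The overhead view shows three blanks at about (221,207), (220,241) and (222,284), the tray at about (155,266) and the press bed around (338,245). The rails are at columns 287, 316 and 345. The lever's handle is near (435,185), the jar at (245,161), the box at (463,219) and the bottle at (465,304). Next I measure from the two fixed views.

```bash
cat >h.py <<'E'
import numpy as np,cv2
from cell import status,snapshot,camera_info
def cam(n):
    c=camera_info(n);K=np.array([[c['fx'],0,c['cx']],[0,c['fy'],c['cy']],[0,0,1.]])
    R=cv2.Rodrigues(c['rvec'])[0];return K,c['D'],R,np.array(c['tvec'])
def rays(c,p):
    K,D,R,t=c;u=cv2.undistortPoints(np.array(p,float).reshape(-1,1,2),K,D).reshape(-1,2)
    d=np.c_[u,np.ones(len(u))]@R;return -R.T@t,d/np.linalg.norm(d,axis=1)[:,None]
def plane(c,p,z):
    o,d=rays(c,p);return o+d*((z-o[2])/d[:,2])[:,None]
def tri(c1,p1,c2,p2):
    o1,d1=rays(c1,p1);o2,d2=rays(c2,p2);out=[]
    for a,b in zip(d1,d2):
        s=np.linalg.lstsq(np.c_[a,-b],o2-o1,rcond=None)[0];q1=o1+s[0]*a;q2=o2+s[1]*b
        out.append(np.r_[(q1+q2)/2,np.linalg.norm(q1-q2)])
    return np.array(out)
def pose():
    s=status.read_state();w,x,y,z=s['tcp_rot'];return np.array(s['tcp_pos']),np.arctan2(2*(x*y+w*z),1-2*(y*y+z*z)),s
def go(x,y,z,yaw=None):
    """shift (mm) in tool axes to world x,y,z ; turn about tool z to get tool-x yaw (mod pi)"""
    p,a,s=pose();d=(np.array([x,y,z])-p)*1e3;tx=np.array([np.cos(a),np.sin(a)]);ty=np.array([np.sin(a),-np.cos(a)])
    t=0 if yaw is None else -((yaw-a+np.pi/2)%np.pi-np.pi/2)
    print('go',np.round([d[:2]@tx,d[:2]@ty,-d[2]],1),'turn',round(t,3),'j7',round(s['joint_positions'][6],2))
def blobs(img,lo,hi,amin,amax):
    m=cv2.inRange(cv2.cvtColor(img,cv2.COLOR_BGR2HSV),np.array(lo),np.array(hi))
    return [c for c in cv2.findContours(m,cv2.RETR_EXTERNAL,cv2.CHAIN_APPROX_NONE)[0] if amin<cv2.contourArea(c)<amax]
E
python3 - <<'E'
from h import *
for n,z in(('top',.018),('scene',.018)):
    im=cv2.imread(f'pics/{n}0.png');c=cam(n)
    for b in blobs(im,(0,0,100),(180,60,255),150,20000):
        r=cv2.minAreaRect(b);M=cv2.moments(b);ce=(M['m10']/M['m00'],M['m01']/M['m00']);w=plane(c,[ce],z)[0]
        bp=plane(c,cv2.boxPoints(r),z);e=[np.linalg.norm(bp[i]-bp[i-1])*1e3 for i in(1,2)]
        k=bp[1]-bp[0] if e[0]>e[1] else bp[2]-bp[1]
        if .2<w[0]<1 and abs(w[1])<.7:print(n,np.round(ce,1),cv2.contourArea(b),np.round(w,3),np.round(e,0),'yaw',round(np.degrees(np.arctan2(k[1],k[0]))%180,1))
E
```

```text
top [221.7 283.8] 352.0 [0.429 0.183 0.018] [86. 31.] yaw 109.4
top [219.3 240.5] 342.5 [0.542 0.191 0.018] [31. 87.] yaw 79.1
top [153.3 265.8] 4201.0 [0.476 0.36  0.018] [146. 202.] yaw 7.5
top [220.4 206.5] 350.5 [0.632 0.189 0.018] [86. 32.] yaw 105.3
top [340.7 230.5] 8590.5 [ 0.568 -0.127  0.018] [384. 189.] yaw 97.5
top [244.  161.1] 395.0 [0.753 0.128 0.018] [54. 66.] yaw 26.6
top [337.6 130. ] 979.0 [ 0.837 -0.12   0.018] [93. 97.] yaw 179.7
top [415.6 123. ] 1632.5 [ 0.856 -0.328  0.018] [ 98. 128.] yaw 11.3
scene [349.1 366.5] 443.0 [0.634 0.194 0.018] [37. 91.] yaw 104.0
scene [448.  391.8] 5173.0 [0.481 0.363 0.018] [238. 158.] yaw 10.6
scene [292.1 362.1] 601.5 [0.742 0.115 0.018] [52. 93.] yaw 64.9
scene [381.  350.7] 382.5 [0.544 0.196 0.018] [34. 97.] yaw 77.4
scene [415.7 329.2] 403.0 [0.432 0.188 0.018] [41. 89.] yaw 108.5
scene [214.6 314.5] 913.0 [ 0.841 -0.112  0.018] [ 97. 102.] yaw 65.7
scene [178.5 268.3] 1173.0 [ 0.862 -0.317  0.018] [146. 113.] yaw 13.8
scene [304.  267.7] 6297.5 [ 0.562 -0.14   0.018] [250. 615.] yaw 94.2
```

```bash
python3 - <<'E'
from h import *
go(.46,-.10,.42,np.radians(7.5))
c=cam('wrist');p,a,s=pose();o=-c[2].T@c[3];print('cam rel tcp',np.round(o-p,3),'fwd',np.round(c[2][2],2),'yaw',a)
E
```

```text
go [ 388.  -408.1 -181.5] turn 0.257 j7 -0.06
cam rel tcp [0.069 0.028 0.135] fwd [-0.27 -0.11 -0.96] yaw 0.387848667294641
```

Call:
servo_tool(
  motion=[
    [0,0,-50,0],
    [0,0,-100,0],
    [0,0,-150,0.1],
    [50,-50,-180,0.2],
    [90,-90,-180,0.257],
    [130,-130,-180,0.257],
    [160,-165,-180,0.257],
    [190,-200,-180,0.257],
  ],
)

```text
t: 0.9
tcp_pos: [0.3459, -0.3945, 0.4189]
tcp_rot: [-0.0, 0.998, 0.066, -0.0]
force: [1.9, -0.4, -0.5]
gripper_width: 0.998
gripper_force: 0.0
```

```bash
python3 - <<'E'
from h import *
p,a,s=pose();print(p,np.degrees(a),s['t']);go(.46,-.10,.42,np.radians(7.5))
E
```

```text
[ 0.34593876 -0.39447912  0.41885726] 7.513262383785698 0.9
go [ 151.6 -277.    -1.1] turn 0.0 j7 -0.67
```

Call:
servo_tool(
  motion=[
    [25,-43,0,0],
    [50,-86,0,0],
    [75,-129,0,0],
    [100,-172,0,0],
    [125,-215,0,0],
    [152,-260,0,0],
    [152,-277,0,0],
    [152,-277,0,0],
  ],
)

```text
t: 1.7
tcp_pos: [0.4603, -0.0986, 0.4188]
tcp_rot: [-0.001, 0.998, 0.068, -0.0]
force: [-0.4, -1.6, -0.0]
gripper_width: 1.0
gripper_force: 0.0
```

```bash
cat >>h.py <<'E'
import pickle
def snapw(tag):
    c=cam('wrist');im=snapshot('wrist');cv2.imwrite(f'pics/{tag}.png',im);pickle.dump(c,open(f'pics/{tag}.pkl','wb'));return im,c
def load(tag):return cv2.imread(f'pics/{tag}.png'),pickle.load(open(f'pics/{tag}.pkl','rb'))
E
python3 - <<'E'
from h import *
p,a,s=pose();print(p,np.degrees(a),s['t']);snapw('w1')
E
```

```text
[ 0.46028396 -0.09861004  0.41880791] 7.83587577383546 1.7
```

View pics/w1.png

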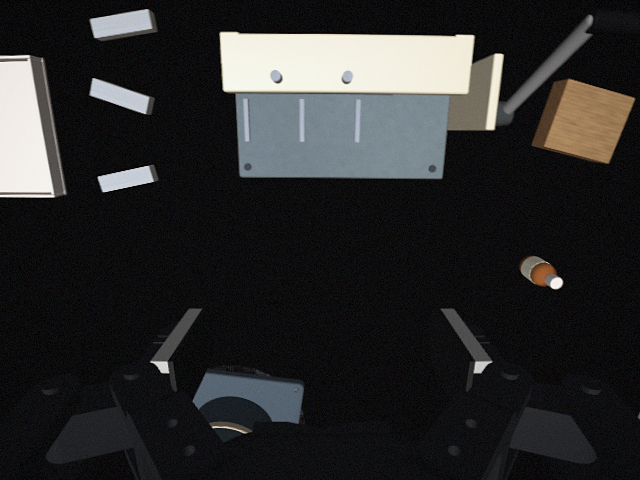

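The view shows the bed with its front edge from (240,178) to (442,179). The rails are at columns 247, 302 and 358, rows 98–142. The handle is around (610,22), and the blanks and the tray edge are at left. I take a second place for triangulation.

Call:
servo_tool(
  motion=[
    [30,40,0,0],
    [50,80,0,0],
    [60,100,0,0],
    [60,100,0,0],
    [60,100,0,0],
  ],
)

```text
t: 2.25
tcp_pos: [0.532, -0.1948, 0.4184]
tcp_rot: [-0.0, 0.998, 0.064, -0.001]
force: [-0.0, -0.3, 0.3]
gripper_width: 0.998
gripper_force: 0.0
```

```bash
python3 - <<'E'
from h import *
p,a,s=pose();print(p,np.degrees(a),s['t']);snapw('w2')
E
```

```text
[ 0.53203584 -0.19481523  0.4183586 ] 7.35318141023694 2.25
```

View pics/w2.png

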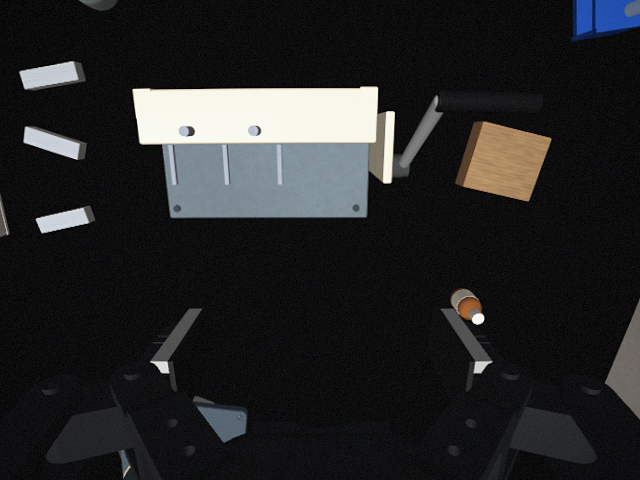

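This second view has the handle bar from (440,102) to (543,102), the bed's front edge at row 217 (columns 170–367), and the rails at columns 174, 226 and 280.

```bash
python3 - <<'E'
from h import *
(A,cA),(B,cB)=load('w1'),load('w2')
g=[cv2.cvtColor(x,cv2.COLOR_BGR2GRAY) for x in(A,B)]
def sub(i,p):return cv2.cornerSubPix(g[i],np.array(p,np.float32).reshape(-1,1,2),(4,4),(-1,-1),(3,50,.01)).reshape(-1,2)
a=sub(0,[(240,178),(442,179)]);b=sub(1,[(170,217),(367,217)])
t=tri(cA,a,cB,b);print('bed corners',a,b,np.round(t,4));d=t[0]-t[1];print('width',np.linalg.norm(d[:3]),'press yaw',np.degrees(np.arctan2(d[1],d[0]))-90)
R=[]
for i,(x0,x1,y0,y1) in((0,(240,365,98,150)),(1,(167,288,146,192))):
    r=g[i][y0:y1,x0:x1].astype(float);print('med',np.median(r))
    m=(r>np.median(r)+25).astype(np.uint8)
    L=[]
    for c in cv2.findContours(m,0,cv2.CHAIN_APPROX_NONE)[0]:
        if cv2.contourArea(c)>60:
            q=c.reshape(-1,2)+[x0,y0];f=q[q[:,1]>q[:,1].max()-14];ys=q[:,1].max()
            L.append((q[(q[:,1]>ys-25)&(q[:,1]<ys-3)][:,0].mean(),ys+.5,cv2.minAreaRect(q.astype(np.float32))))
    L.sort(key=lambda l:l[0]);R.append(L)
    for l in L:print(i,l)
for i,c in((0,cA),(1,cB)):print('rail fronts on z=26mm',np.round(plane(c,[(l[0],l[1]) for l in R[i]],.026),4))
if len(R[0])==len(R[1]):print('tri',np.round(tri(cA,[l[:2] for l in R[0]],cB,[l[:2] for l in R[1]]),4))
# blank top faces
for i,(n,c) in enumerate((('A',cA),('B',cB))):
    im=(A,B)[i];m=(g[i]>150).astype(np.uint8);m[:, 170:]=0
    for k in cv2.findContours(m,0,cv2.CHAIN_APPROX_NONE)[0]:
        if 300<cv2.contourArea(k)<4000:
            r=cv2.minAreaRect(k);w=plane(c,cv2.boxPoints(r),.018);e=w[1]-w[0],w[2]-w[1];l=max(e,key=np.linalg.norm)
            print(n,np.round(r[0],1),np.round(w.mean(0),4),np.round([np.linalg.norm(x)*1e3 for x in e],1),'yaw',np.degrees(np.arctan2(l[1],l[0]))%180)
print('handle px vals',g[1][95:110,500],g[1][80:90,500])
E
```

```text
bed corners [[239.62059 176.23624]
 [441.64157 178.11752]] [[170.22598 217.06879]
 [365.9666  216.76465]] [[ 0.4579  0.0175  0.0231  0.0007]
 [ 0.4947 -0.2659  0.0228  0.0009]]
width 0.28573018126245037 press yaw 7.394135921148589
med 132.0
0 (np.float64(246.07142857142858), np.float64(141.5), ((245.7388153076172, 119.97044372558594), (42.126319885253906, 4.116708278656006), 87.70938873291016))
0 (np.float64(301.5), np.float64(141.5), ((301.5, 120.0), (42.0, 3.0), 90.0))
0 (np.float64(357.14285714285717), np.float64(142.5), ((357.3595275878906, 120.49561309814453), (4.497804164886475, 43.01025390625), 1.7899105548858643))
med 139.0
1 (np.float64(172.3095238095238), np.float64(184.5), ((171.64852905273438, 164.9851531982422), (38.507938385009766, 4.079652786254883), 84.2894058227539))
1 (np.float64(225.57142857142858), np.float64(184.5), ((225.1776580810547, 164.9873046875), (38.33091354370117, 4.061081409454346), 85.91438293457031))
1 (np.float64(279.04761904761904), np.float64(184.5), ((279.0, 165.0), (38.0, 4.0), 90.0))
rail fronts on z=26mm [[ 0.5064  0.0116  0.026 ]
 [ 0.5166 -0.
[... 159 characters left out ...]
  0.0107  0.034   0.002 ]
 [ 0.5175 -0.0637  0.0355  0.0013]
 [ 0.5267 -0.1376  0.0364  0.0019]]
A [125.2 178.7] [0.4313 0.1828 0.018 ] [80.2 23.5] yaw 108.80437084330384
A [118.9  95.7] [0.5438 0.1907 0.018 ] [23.7 80.2] yaw 78.71048945144344
A [120.6  23.4] [0.6339 0.189  0.018 ] [79.1 23.1] yaw 105.16425301682821
B [ 62.  220.3] [0.4309 0.1838 0.018 ] [81.5 23.9] yaw 109.07552142697465
B [ 51.  142.6] [0.5438 0.192  0.018 ] [23.8 81.7] yaw 78.7834291884913
B [151. 116.] [0.5957 0.0488 0.018 ] [49.3 71.1] yaw 1.207233291864469
B [48.5 74.9] [0.6338 0.1903 0.018 ] [79.9 23.4] yaw 104.63119661530811
handle px vals [23 22 22 24 24 24 22 20 26 22 29 20 11 13 20] [12 10  9 14 15 10  9 17 11 15]
```

```bash
python3 - <<'E'
from h import *
go(.629,.207,.12,np.radians(-75.1))
E
```

```text
go [ 148.1 -385.   298.8] turn 1.44 j7 -1.22
```

Call:
servo_tool(
  motion=[
    [15,-40,0,0.14],
    [30,-80,0,0.28],
    [50,-125,0,0.42],
    [65,-170,30,0.56],
    [85,-215,60,0.7],
    [100,-260,90,0.84],
    [115,-300,120,0.98],
    [130,-340,150,1.12],
  ],
  grip=60,
)

```text
t: 3.1
tcp_pos: [0.6119, 0.1424, 0.2829]
tcp_rot: [-0.001, 0.88, -0.474, -0.0]
force: [0.6, -0.5, -0.4]
gripper_width: 0.705
gripper_force: 0.0
```

```bash
python3 - <<'E'
from h import *
go(.629,.207,.12,np.radians(-75.1))
E
```

```text
go [-44.6 -49.8 162.9] turn 0.323 j7 -2.82
```

Call:
servo_tool(
  motion=[
    [0,0,0,-0.15],
    [0,0,0,-0.3],
    [0,0,0,-0.45],
    [0,0,0,-0.6],
    [0,0,0,-0.75],
    [0,0,0,-0.9],
    [0,0,0,-1.05],
    [0,0,0,-1.2],
  ],
)

```text
t: 3.9
tcp_pos: [0.6117, 0.1409, 0.2841]
tcp_rot: [-0.0, 0.994, 0.109, 0.0]
force: [0.4, -0.6, -0.5]
gripper_width: 0.701
gripper_force: 0.0
```

Call:
servo_tool(
  motion=[
    [0,0,0,-0.15],
    [0,0,0,-0.3],
    [0,0,0,-0.45],
    [0,0,0,-0.6],
    [0,0,0,-0.75],
    [0,0,0,-0.9],
    [0,0,0,-1.05],
    [0,0,0,-1.2],
  ],
)

```text
t: 4.7
tcp_pos: [0.6118, 0.1409, 0.284]
tcp_rot: [0.0, 0.759, 0.651, 0.0]
force: [1.2, -0.5, -0.9]
gripper_width: 0.704
gripper_force: 0.0
```

```bash
python3 - <<'E'
from h import *
y=np.radians(104.9);ce=np.array([.6338,.1897]);q=ce-.018*np.array([np.cos(y),np.sin(y)]);print(q)
go(*q,.10,y)
E
```

```text
[0.63842839 0.17230523]
go [ 35.1  21.5 184. ] turn -0.413 j7 -0.69
```

Call:
servo_tool(
  motion=[
    [10,10,40,-0.14],
    [20,15,80,-0.28],
    [35,22,120,-0.413],
    [35,22,160,-0.413],
    [35,22,184,-0.413],
    [35,22,184,-0.413],
  ],
  grip=50,
)

```text
t: 5.3
tcp_pos: [0.6373, 0.1709, 0.0963]
tcp_rot: [-0.001, 0.612, 0.791, -0.003]
force: [-0.5, -0.0, 0.7]
gripper_width: 0.587
gripper_force: 0.0
```

```bash
python3 - <<'E'
from h import *
y=np.radians(104.9);ce=np.array([.6338,.1897]);q=ce-.018*np.array([np.cos(y),np.sin(y)])
go(*q,.015,y)
im,c=snapw('w3')
g=cv2.cvtColor(im,cv2.COLOR_BGR2GRAY);m=(g>140).astype(np.uint8)
for k in cv2.findContours(m,0,cv2.CHAIN_APPROX_NONE)[0]:
    if cv2.contourArea(k)>400:
        r=cv2.minAreaRect(k);w=plane(c,cv2.boxPoints(r),.018);l=max(w[1]-w[0],w[2]-w[1],key=np.linalg.norm)
        print(np.round(r[0]),np.round(w.mean(0),4),np.round([np.linalg.norm(w[1]-w[0])*1e3,np.linalg.norm(w[2]-w[1])*1e3]),np.degrees(np.arctan2(l[1],l[0]))%180)
E
```

```text
go [ 1.   1.4 81.3] turn -0.006 j7 -0.47
[179. 447.] [0.5739 0.0024 0.018 ] [45. 27.] 77.0339333487568
[ 46. 397.] [0.4745 0.019  0.018 ] [71. 27.] 52.014292179529235
[472. 343.] [0.7485 0.1387 0.018 ] [29. 55.] 153.4600562521677
[406. 323.] [0.7017 0.1418 0.018 ] [12. 43.] 123.53522157237235
[236. 323.] [0.5958 0.1139 0.018 ] [44. 12.] 85.62335770559291
[324. 223.] [0.6341 0.1905 0.018 ] [24. 81.] 105.65763695020026
[176. 182.] [0.5453 0.1927 0.018 ] [82. 27.] 76.73816716496465
[ 19. 149.] [0.4538 0.189  0.018 ] [22. 79.] 92.69468677777432
```

View pics/w3.png

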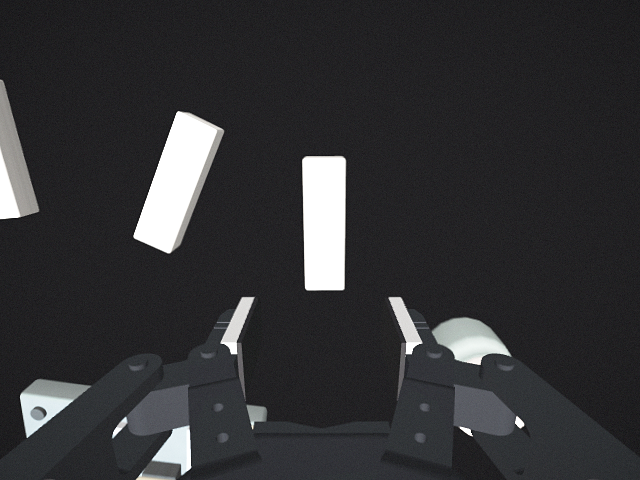

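The wrist view has the blank at (324,223), centred between the fingers and square to them. I lower and grip.

Call:
servo_tool(
  motion=[
    [1,1,40,0],
    [1,1,70,0],
    [1,1,82,0],
    [1,1,82,0],
  ],
)

```text
t: 5.75
tcp_pos: [0.6405, 0.1729, 0.0177]
tcp_rot: [-0.0, 0.612, 0.791, -0.0]
force: [0.3, 0.5, 1.1]
gripper_width: 0.586
gripper_force: 0.0
```

Call:
servo_tool(
  motion=[
    [0,0,0,0],
    [0,0,0,0],
    [0,0,0,0],
    [0,0,0,0],
    [0,0,0,0],
    [0,0,0,0],
  ],
  grip=10,
  newtons=50,
)

```text
t: 6.35
tcp_pos: [0.6418, 0.1735, 0.0199]
tcp_rot: [0.001, 0.612, 0.791, 0.001]
force: [-1.3, -0.4, 6.2]
gripper_width: 0.259
gripper_force: 48.6
```

Call:
servo_tool(
  motion=[
    [0,0,-40,0],
    [0,0,-80,0],
    [0,0,-120,0],
    [0,0,-120,0],
  ],
)

```text
t: 6.75
tcp_pos: [0.6437, 0.1747, 0.1449]
tcp_rot: [0.003, 0.612, 0.791, 0.005]
force: [0.6, -0.6, -1.5]
gripper_width: 0.265
gripper_force: 49.5
```

```bash
python3 - <<'E'
from h import *
p,a,s=pose();print(p,np.degrees(a),s['joint_positions'],s['gripper_width'])
y=np.radians(7.4);ex=np.array([np.cos(y),np.sin(y)]);ey=np.array([-ex[1],ex[0]])
n=np.array([.5624,-.1481])
q=n-.120*ex-.005*ey;print(q);go(*q,.13,y)
E
```

```text
[0.64366488 0.1746771  0.14493824] 104.47849235023749 [-0.01149034  0.68902033 -0.56026341  1.57264927  0.41757555  0.98987601
 -0.44458684] 0.26506857545107093
[ 0.44404344 -0.16851383]
go [-282.4 -279.1   14.9] turn -1.447 j7 -0.44
```

Call:
servo_tool(
  motion=[
    [-20,-20,0,0.14],
    [-45,-45,0,0.28],
    [-75,-75,0,0.42],
    [-105,-105,0,0.56],
    [-140,-140,0,0.7],
    [-175,-172,0,0.84],
    [-210,-205,0,0.98],
    [-245,-240,0,1.12],
  ],
)

```text
t: 7.55
tcp_pos: [0.469, -0.1258, 0.1382]
tcp_rot: [0.001, 0.94, 0.342, 0.001]
force: [1.0, -0.8, -0.8]
gripper_width: 0.255
gripper_force: 49.5
```

```bash
cat >>h.py <<'E'
y=np.radians(7.4);ex=np.array([np.cos(y),np.sin(y)]);ey=np.array([-ex[1],ex[0]])
N={1:np.array([.5433,.0026]),2:np.array([.5531,-.0727]),3:np.array([.5624,-.1481])}
def nest(k,dx,dy,z,yaw=y):
    q=N[k]+dx*ex+dy*ey;p,a,s=pose();r=p[:2]-N[k]
    print('in nest mm',np.round([r@ex*1e3,r@ey*1e3,p[2]*1e3],1),'yaw',round(np.degrees(a),1),'F',np.round(s['force'],1),'gw',round(s['gripper_width'],3));go(*q,z,yaw)
E
python3 -c "
from h import *
nest(3,-.12,-.005,.13)"
```

```text
in nest mm [-89.8  34.2 138.2] yaw 40.0 F [ 1.  -0.8 -0.8] gw 0.255
go [-46.6  16.7   8.2] turn 0.569 j7 -0.91
```

Call:
servo_tool(
  motion=[
    [-12,4,0,0.14],
    [-24,8,0,0.28],
    [-36,12,0,0.42],
    [-47,17,8,0.569],
    [-47,17,8,0.569],
    [-47,17,8,0.569],
    [-47,17,8,0.569],
  ],
)

```text
t: 8.25
tcp_pos: [0.4454, -0.167, 0.1298]
tcp_rot: [-0.0, 0.998, 0.07, 0.001]
force: [0.3, 0.2, -0.7]
gripper_width: 0.256
gripper_force: 49.4
```

```bash
python3 -c "
from h import *
nest(3,-.12,-.005,.043)
im,c=snapw('w4')
go(.444,-.169,.043)"
```

```text
in nest mm [-118.5   -3.7  129.8] yaw 8.0 F [ 0.3  0.2 -0.7] gw 0.256
go [-1.5  1.3 86.8] turn 0.01 j7 -1.26
go [-1.6  1.8 86.7] turn 0 j7 -1.26
```

View pics/w4.png

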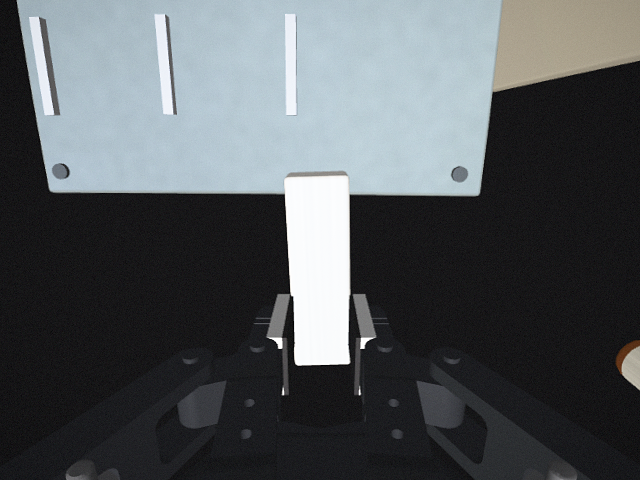

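The held blank is at columns 287–348 with its far end at row 175. Rail feet are at (291,114), (169,114) and (53,114), and the bed's front edge runs from (50,191) to (480,195). I refine the nests from this closer view.

```bash
python3 - <<'E'
from h import *
im,c=load('w4');g=cv2.cvtColor(im,0*0+6)
m=(g[:135]>225).astype(np.uint8)
for k in cv2.findContours(m,0,cv2.CHAIN_APPROX_NONE)[0]:
    if cv2.contourArea(k)>300:
        r=cv2.minAreaRect(k);w=plane(c,cv2.boxPoints(r),.026)
        l=max(w[1]-w[0],w[2]-w[1],key=np.linalg.norm);L=np.linalg.norm(l);l=l[:2]/L*np.sign(l[0]);ce=w.mean(0)[:2]
        q=k.reshape(-1,2);lo=q[q[:,1]>q[:,1].max()-4];f=plane(c,[(lo[:,0].mean(),q[:,1].max()+.5)],.026)[0][:2]
        print(np.round(r[0]),'front',np.round(f,4),'L',L,'W',min(np.linalg.norm(w[1]-w[0]),np.linalg.norm(w[2]-w[1])),'yaw',np.degrees(np.arctan2(l[1],l[0])),'nest',np.round(f+.035*ex-.015*ey,4))
e=[]
for u in list(range(80,270,10))+list(range(370,470,10)):
    col=cv2.GaussianBlur(g,(5,5),0)[180:215,u].astype(float);e.append((u,180+np.argmin(np.diff(col))+.5))
w=plane(c,e,.02);pf=np.polyfit(w[:,1],w[:,0],1);print('bed front yaw',np.degrees(np.arctan(-pf[0])))
for k in N:
    # distance of nest from front edge along ex (should be 85)
    n=np.array([1,-pf[0]])/np.hypot(1,pf[0]);print(k,'x from front mm',1e3*(n@np.array([N[k][0]-pf[1],N[k][1]])))
# blank in grip on height ~.128
E
```

```text
[41. 65.] front [0.5071 0.012 ] L 0.054977571287653314 W 0.005639207717136239 yaw 7.612718358380487 nest [0.5438 0.0016]
[290.  64.] front [ 0.5264 -0.137 ] L 0.054608838106764646 W 0.005704248335711986 yaw 7.011373771361029 nest [ 0.5631 -0.1474]
[163.  64.] front [ 0.5165 -0.0629] L 0.05535451058976373 W 0.005777829763856319 yaw 7.502180948187582 nest [ 0.5531 -0.0733]
bed front yaw 7.426940833820481
1 x from front mm 84.12844861373244
2 x from front mm 84.11281245340844
3 x from front mm 83.58844485972189
```

```bash
sed -i 's/^N=.*/N={1:np.array([.5440,.0020]),2:np.array([.5536,-.0730]),3:np.array([.5630,-.1476])}/' h.py; python3 -c "
from h import *
nest(3,-.026,-.005,.043)"
```

```text
in nest mm [-119.2   -4.1  129.7] yaw 7.9 F [-0.3 -0.3 -1.9] gw 0.258
go [93.2  1.8 86.7] turn 0.009 j7 -1.26
```

Call:
servo_tool(
  motion=[
    [0,2,40,0.009],
    [0,2,75,0.009],
    [0,2,87,0.009],
    [20,2,87,0.009],
    [45,2,87,0.009],
    [70,2,87,0.009],
    [93,2,87,0.009],
    [93,2,87,0.009],
  ],
)

```text
t: 9.1
tcp_pos: [0.5412, -0.1555, 0.0425]
tcp_rot: [-0.0, 0.998, 0.065, 0.002]
force: [-0.9, 0.1, -1.0]
gripper_width: 0.26
gripper_force: 49.5
```

Call:
servo_tool(
  motion=[
    [0,0,0,0],
    [0,0,0,0],
  ],
)

```text
t: 9.3
tcp_pos: [0.5362, -0.1572, 0.0422]
tcp_rot: [-0.0, 0.998, 0.063, -0.001]
force: [-0.4, -0.5, -1.1]
gripper_width: 0.26
gripper_force: 49.5
```

```bash
python3 -c "
from h import *
nest(3,-.018,-.005,.040)"
```

```text
in nest mm [-27.9  -6.1  42.2] yaw 7.2 F [-0.4 -0.5 -1.1] gw 0.26
go [ 9.9 -1.1  2.2] turn -0.003 j7 -1.34
```

Call:
servo_tool(
  motion=[
    [2,0,1,0],
    [4,0,2,0],
    [6,0,2,0],
    [8,0,2,0],
    [9,0,2,0],
    [10,0,2,0],
    [11,0,2,0],
    [12,0,2,0],
  ],
  newtons=25,
)

```text
t: 10.1
tcp_pos: [0.5454, -0.1562, 0.0399]
tcp_rot: [-0.0, 0.998, 0.062, -0.003]
force: [-13.1, -0.7, 8.9]
gripper_width: 0.26
gripper_force: 50.6
```

```bash
python3 -c "
from h import *
nest(3,-.018,-.005,.040)"
```

```text
in nest mm [-18.6  -6.2  39.9] yaw 7.2 F [-13.1  -0.7   8.9] gw 0.26
go [ 0.6 -1.2 -0.1] turn -0.004 j7 -1.35
```

Call:
servo_tool(
  motion=[
    [-1,-1,-1,0],
    [-1,-2,-1,0],
    [-1,-3,-1,0],
    [-1,-4,-1,0],
    [-1,-5,-1,0],
    [-1,-6,-1,0],
    [-1,-7,-1,0],
    [-1,-7,-1,0],
  ],
)

```text
t: 10.9
tcp_pos: [0.5447, -0.1502, 0.0407]
tcp_rot: [0.0, 0.998, 0.062, -0.002]
force: [-6.8, -3.2, -1.5]
gripper_width: 0.256
gripper_force: 49.5
```

```bash
python3 -c "
from h import *
nest(3,-.018,0,.040)"
```

```text
in nest mm [-18.5  -0.2  40.7] yaw 7.1 F [-6.8 -3.2 -1.5] gw 0.256
go [ 0.5 -0.2  0.7] turn -0.005 j7 -1.36
```

Call:
servo_tool(
  motion=[
    [0.5,-1,0,0],
    [1,-2,0,0],
    [1,-2,1,0],
    [1,-2,1,0],
  ],
)

```text
t: 11.3
tcp_pos: [0.5446, -0.1499, 0.0399]
tcp_rot: [0.001, 0.998, 0.061, -0.003]
force: [-9.5, -9.0, 2.4]
gripper_width: 0.259
gripper_force: 49.9
```

```bash
python3 -c "
from h import *
nest(3,-.018,0,.040)"
```

```text
in nest mm [-18.6   0.1  39.9] yaw 7.0 F [-9.5 -9.   2.4] gw 0.259
go [ 0.6  0.1 -0.1] turn -0.007 j7 -1.36
```

Call:
servo_tool(
  motion=[
    [-0.5,1,0,0],
    [-0.5,1,0,0],
    [-0.5,1,0,0],
    [-0.5,1,0,0],
  ],
  grip=45,
)

```text
t: 11.7
tcp_pos: [0.548, -0.1475, 0.0404]
tcp_rot: [-0.0, 0.998, 0.063, 0.0]
force: [-0.1, 0.6, -0.2]
gripper_width: 0.529
gripper_force: 0.0
```

Call:
servo_tool(
  motion=[
    [-10,0,-30,0],
    [-40,0,-75,0],
    [-60,0,-120,0],
    [-60,0,-150,0],
    [-60,0,-150,0],
  ],
)

```text
t: 12.2
tcp_pos: [0.4899, -0.156, 0.1949]
tcp_rot: [0.001, 0.998, 0.063, 0.004]
force: [0.3, 0.6, -0.6]
gripper_width: 0.528
gripper_force: 0.0
```

```bash
python3 - <<'E'
from h import *
nest(3,-.018,0,.040)
im,c=snapw('w5');g=cv2.cvtColor(im,6);r=plane
yb=np.radians(78.75);q=np.array([.5438,.1913])-.018*np.array([np.cos(yb),np.sin(yb)]);go(*q,.12,yb)
E
```

```text
in nest mm [-73.5   1.1 194.9] yaw 7.2 F [ 0.3  0.6 -0.6] gw 0.528
go [ 55.6   0.9 154.9] turn -0.004 j7 -1.29
go [  91.9 -320.2   72.6] turn -1.249 j7 -1.29
```

View pics/w5.png

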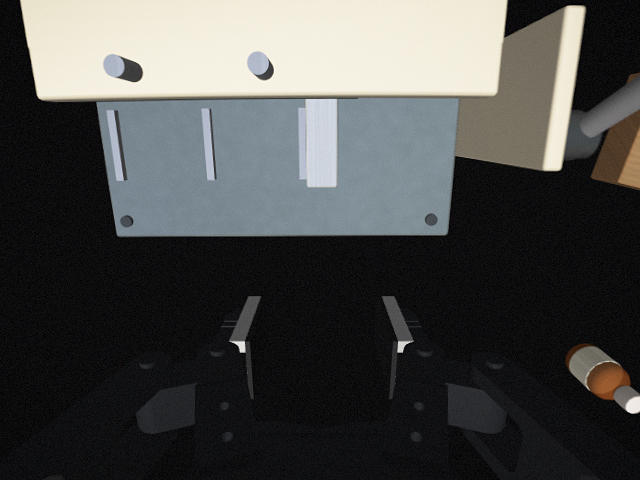

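Blank one lies against the rail at columns 307–337, its rear end at row 187, just beyond the rail's end. On to the second blank.

Call:
servo_tool(
  motion=[
    [10,-40,0,-0.14],
    [22,-80,0,-0.28],
    [34,-120,0,-0.42],
    [46,-160,0,-0.56],
    [58,-200,0,-0.7],
    [70,-240,20,-0.84],
    [80,-280,40,-0.98],
    [90,-310,60,-1.12],
  ],
  grip=50,
)

```text
t: 13.05
tcp_pos: [0.5377, 0.167, 0.1284]
tcp_rot: [-0.001, 0.81, 0.587, -0.0]
force: [1.1, -0.3, 0.7]
gripper_width: 0.584
gripper_force: 0.0
```

```bash
cat >>h.py <<'E'
def seek(z=.018,T=140):
    im=snapshot('wrist');c=cam('wrist');g=cv2.cvtColor(im,6)
    for k in cv2.findContours((g>T).astype(np.uint8),0,cv2.CHAIN_APPROX_NONE)[0]:
        if cv2.contourArea(k)>800:
            r=cv2.minAreaRect(k);w=plane(c,cv2.boxPoints(r),z);a=w[1]-w[0],w[2]-w[1];L=sorted(np.linalg.norm(v)*1e3 for v in a)
            l=max(a,key=np.linalg.norm)
            if 70<L[1]<92 and 20<L[0]<32:print('blank',np.round(r[0]),np.round(w.mean(0),4),np.round(L),round(np.degrees(np.arctan2(l[1],l[0]))%180,1))
def pick(x,y_,deg,z,off=.018):
    a=np.radians(deg);go(x-off*np.cos(a),y_-off*np.sin(a),z,a)
E
python3 - <<'E'
from h import *
seek();pick(.5438,.1913,78.75,.1)
E
```

```text
blank [471. 462.] [ 0.601  -0.0491  0.018 ] [31. 74.] 108.4
blank [169. 262.] [0.4332 0.1906 0.018 ] [23. 78.] 111.5
blank [316. 198.] [0.5432 0.2018 0.018 ] [23. 80.] 81.8
go [ 2.5  2.7 25.6] turn -0.107 j7 -1.0
```

Call:
servo_tool(
  motion=[
    [3,3,26,-0.107],
    [3,3,26,-0.107],
    [3,3,26,-0.107],
    [3,3,26,-0.107],
  ],
)

```text
t: 13.5
tcp_pos: [0.5423, 0.165, 0.1049]
tcp_rot: [0.0, 0.781, 0.625, 0.0]
force: [0.0, -0.6, -0.0]
gripper_width: 0.586
gripper_force: 0.0
```

```bash
python3 - <<'E'
from h import *
seek();pick(.5438,.1913,78.75,.018)
E
```

```text
blank [142. 261.] [0.4318 0.1838 0.018 ] [23. 80.] 110.0
blank [311. 209.] [0.5436 0.1924 0.018 ] [23. 79.] 79.2
go [ 8.  -4.1 87.2] turn -0.024 j7 -0.94
```

Call:
servo_tool(
  motion=[
    [8,-4,40,-0.024],
    [8,-4,75,-0.024],
    [8,-4,88,-0.024],
    [8,-4,88,-0.024],
    [8,-4,88,-0.024],
  ],
)

```text
t: 14.05
tcp_pos: [0.5408, 0.1741, 0.0176]
tcp_rot: [0.0, 0.773, 0.635, 0.001]
force: [-0.1, 0.0, 0.5]
gripper_width: 0.587
gripper_force: 0.0
```

Call:
servo_tool(
  motion=[
    [0,0,0,0],
    [0,0,0,0],
    [0,0,0,0],
    [0,0,0,0],
    [0,0,0,0],
  ],
  grip=10,
  newtons=50,
)

```text
t: 14.55
tcp_pos: [0.541, 0.1742, 0.018]
tcp_rot: [0.001, 0.772, 0.635, 0.001]
force: [-1.6, -0.0, 7.9]
gripper_width: 0.264
gripper_force: 49.0
```

Call:
servo_tool(
  motion=[
    [0,0,-40,0],
    [0,0,-80,0],
    [0,0,-115,0],
    [0,0,-115,0],
    [0,0,-115,0],
  ],
)

```text
t: 15.05
tcp_pos: [0.5405, 0.1738, 0.1326]
tcp_rot: [0.001, 0.772, 0.635, 0.001]
force: [-0.4, -0.5, -1.7]
gripper_width: 0.264
gripper_force: 50.0
```

```bash
python3 -c "
from h import *
nest(2,-.12,-.006,.13)"
```

```text
in nest mm [ 18.8 246.4 132.6] yaw 78.8 F [-0.4 -0.5 -1.7] gw 0.264
go [-283.5  -51.3    2.6] turn 1.247 j7 -0.92
```

Call:
servo_tool(
  motion=[
    [-35,-6,0,0.14],
    [-70,-12,0,0.28],
    [-105,-18,0,0.42],
    [-140,-25,0,0.56],
    [-175,-31,0,0.7],
    [-210,-38,0,0.84],
    [-245,-45,0,0.98],
    [-270,-49,0,1.12],
  ],
)

```text
t: 15.85
tcp_pos: [0.4376, -0.0837, 0.1304]
tcp_rot: [0.0, 0.992, 0.124, -0.001]
force: [0.8, 0.2, -0.9]
gripper_width: 0.267
gripper_force: 50.0
```

Call:
servo_tool(
  motion=[
    [0,0,0,0.12],
    [0,0,0,0.12],
    [0,0,0,0.12],
  ],
)

```text
t: 16.15
tcp_pos: [0.4396, -0.081, 0.1307]
tcp_rot: [-0.0, 0.998, 0.071, -0.001]
force: [0.7, 0.8, -0.6]
gripper_width: 0.263
gripper_force: 50.0
```

```bash
python3 -c "
from h import *
nest(2,-.12,-.006,.041)"
```

```text
in nest mm [-114.1    6.7  130.7] yaw 8.1 F [ 0.7  0.8 -0.6] gw 0.263
go [-6.1 12.7 89.7] turn 0.012 j7 -1.45
```

Call:
servo_tool(
  motion=[
    [-6,13,40,0.012],
    [-6,13,75,0.012],
    [-6,13,90,0.012],
    [15,13,90,0.012],
    [40,13,90,0.012],
    [65,13,90,0.012],
    [86,13,90,0.012],
    [86,13,90,0.012],
  ],
)

```text
t: 16.95
tcp_pos: [0.5301, -0.0808, 0.0409]
tcp_rot: [-0.001, 0.998, 0.065, 0.001]
force: [-2.0, 0.0, -0.4]
gripper_width: 0.263
gripper_force: 50.0
```

Call:
servo_tool(
  motion=[
    [2,0,0,0],
    [4,0,1,0],
    [6,0,2,0],
    [8,0,2,0],
    [9,0,2,0],
    [10,0,2,0],
    [11,0,2,0],
    [12,0,2,0],
  ],
)

```text
t: 17.75
tcp_pos: [0.5359, -0.0815, 0.0388]
tcp_rot: [-0.0, 0.998, 0.062, -0.003]
force: [-10.9, -1.2, 3.6]
gripper_width: 0.265
gripper_force: 50.4
```

```bash
python3 -c "
from h import *
nest(2,-.018,0,.038)"
```

```text
in nest mm [-18.7  -6.1  38.8] yaw 7.1 F [-10.9  -1.2   3.6] gw 0.265
go [ 0.6 -6.1  0.8] turn -0.005 j7 -1.49
```

Call:
servo_tool(
  motion=[
    [-0.5,-1,-1,0.005],
    [-0.5,-2,-1,0.005],
    [-0.5,-3,-1,0.005],
    [-0.5,-4,-1,0.005],
    [-0.5,-5,-1,0.005],
    [-0.5,-6,-1,0.005],
    [0,-7,-1,0.005],
    [0,-8,0,0.005],
  ],
)

```text
t: 18.55
tcp_pos: [0.5351, -0.0755, 0.039]
tcp_rot: [0.001, 0.998, 0.059, -0.002]
force: [-7.9, -9.3, 4.5]
gripper_width: 0.265
gripper_force: 50.6
```

Call:
servo_tool(
  motion=[
    [0,0,0,0],
    [0,-1,0,0],
    [0,-1,0,0],
  ],
)

```text
t: 18.85
tcp_pos: [0.5351, -0.0754, 0.0389]
tcp_rot: [0.001, 0.998, 0.058, -0.002]
force: [-6.3, -9.7, 0.3]
gripper_width: 0.263
gripper_force: 50.2
```

```bash
python3 -c "
from h import *
nest(2,-.018,0,.038)"
```

```text
in nest mm [-18.7  -0.   38.9] yaw 6.7 F [-6.3 -9.7  0.3] gw 0.263
go [ 0.7 -0.   0.9] turn -0.012 j7 -1.51
```

Call:
servo_tool(
  motion=[
    [-0.5,1,0,0],
    [-0.5,1,0,0],
    [-0.5,1,0,0],
    [-0.5,1,0,0],
  ],
  grip=45,
)

```text
t: 19.25
tcp_pos: [0.5377, -0.0728, 0.0395]
tcp_rot: [-0.0, 0.998, 0.06, 0.0]
force: [-0.1, 0.7, 0.2]
gripper_width: 0.529
gripper_force: 0.0
```

Call:
servo_tool(
  motion=[
    [-10,0,-30,0],
    [-40,0,-75,0],
    [-60,0,-120,0],
    [-60,0,-150,0],
    [-60,0,-150,0],
    [-60,0,-150,0],
  ],
)

```text
t: 19.85
tcp_pos: [0.4783, -0.0803, 0.19]
tcp_rot: [0.0, 0.998, 0.06, 0.001]
force: [0.1, -0.3, 0.2]
gripper_width: 0.531
gripper_force: 0.0
```

```bash
python3 - <<'E'
from h import *
nest(2,-.018,0,.038);snapw('w6');pick(.4315,.1836,109,.11)
E
```

```text
in nest mm [-75.6   2.4 190. ] yaw 6.9 F [ 0.1 -0.3  0.2] gw 0.531
go [ 57.7   1.9 152. ] turn -0.009 j7 -1.45
go [ -10.5 -249.9   79. ] turn 1.359 j7 -1.45
```

Call:
servo_tool(
  motion=[
    [0,-30,0,-0.14],
    [-2,-60,0,-0.28],
    [-4,-90,0,-0.42],
    [-5,-120,0,-0.56],
    [-7,-150,0,-0.7],
    [-8,-180,10,-0.84],
    [-9,-210,30,-0.98],
    [-10,-240,50,-1.12],
  ],
  grip=50,
)

```text
t: 20.7
tcp_pos: [0.4384, 0.158, 0.1376]
tcp_rot: [-0.001, 0.812, 0.583, -0.001]
force: [0.8, -0.9, 0.4]
gripper_width: 0.582
gripper_force: 0.0
```

Call:
servo_tool(
  motion=[
    [0,0,0,-0.14],
    [0,0,0,-0.28],
    [0,0,0,-0.42],
    [0,0,0,-0.56],
    [0,0,0,-0.66],
    [0,0,0,-0.66],
    [0,0,0,-0.66],
  ],
)

```text
t: 21.4
tcp_pos: [0.4386, 0.1566, 0.1383]
tcp_rot: [-0.001, 0.583, 0.813, -0.001]
force: [0.0, 0.3, 0.0]
gripper_width: 0.588
gripper_force: 0.0
```

```bash
python3 - <<'E'
from h import *
seek();pick(.4315,.1836,109,.017)
E
```

```text
blank [322. 196.] [0.4307 0.1843 0.018 ] [22. 79.] 109.5
go [  9.9   1.9 121.5] turn -0.005 j7 -0.55
```

Call:
servo_tool(
  motion=[
    [10,2,45,-0.005],
    [10,2,85,-0.005],
    [10,2,110,-0.005],
    [10,2,121,-0.005],
    [10,2,121,-0.005],
    [10,2,121,-0.005],
  ],
)

```text
t: 22.05
tcp_pos: [0.4381, 0.1671, 0.019]
tcp_rot: [0.0, 0.58, 0.815, 0.0]
force: [-0.2, 0.3, 0.2]
gripper_width: 0.583
gripper_force: 0.0
```

Call:
servo_tool(
  motion=[
    [0,0,0,0],
    [0,0,0,0],
    [0,0,0,0],
    [0,0,0,0],
    [0,0,0,0],
  ],
  grip=10,
  newtons=50,
)

```text
t: 22.55
tcp_pos: [0.4384, 0.1668, 0.0197]
tcp_rot: [0.001, 0.58, 0.815, 0.001]
force: [-1.7, -2.2, 9.5]
gripper_width: 0.255
gripper_force: 48.5
```

Call:
servo_tool(
  motion=[
    [0,0,-40,0],
    [0,0,-80,0],
    [0,0,-115,0],
    [0,0,-115,0],
    [0,0,-115,0],
  ],
)

```text
t: 23.05
tcp_pos: [0.4383, 0.1664, 0.1342]
tcp_rot: [0.001, 0.58, 0.814, 0.001]
force: [-0.6, -0.5, -1.5]
gripper_width: 0.257
gripper_force: 50.2
```

```bash
python3 -c "
from h import *
nest(1,-.11,-.006,.13)"
```

```text
in nest mm [-83.6 176.6 134.2] yaw 109.1 F [-0.6 -0.5 -1.5] gw 0.257
go [-173.5  -62.8    4.2] turn -1.367 j7 -0.58
```

Call:
servo_tool(
  motion=[
    [-20,-7,0,0.14],
    [-40,-14,0,0.28],
    [-60,-21,0,0.42],
    [-80,-28,0,0.56],
    [-105,-37,0,0.7],
    [-130,-46,0,0.84],
    [-155,-55,0,0.98],
    [-173,-63,0,1.12],
  ],
)

```text
t: 23.85
tcp_pos: [0.4339, -0.0193, 0.1322]
tcp_rot: [-0.0, 0.925, 0.379, -0.001]
force: [-1.0, 0.0, -0.8]
gripper_width: 0.261
gripper_force: 50.2
```

Call:
servo_tool(
  motion=[
    [0,0,0,0.14],
    [0,0,0,0.28],
    [0,0,0,0.42],
    [0,0,0,0.56],
    [0,0,0,0.66],
    [0,0,0,0.66],
    [0,0,0,0.66],
  ],
)

```text
t: 24.55
tcp_pos: [0.4344, -0.0174, 0.1326]
tcp_rot: [0.0, 0.998, 0.064, -0.001]
force: [-0.3, -0.1, -0.9]
gripper_width: 0.259
gripper_force: 50.2
```

```bash
python3 -c "
from h import *
nest(1,-.11,-.006,.042)"
```

```text
in nest mm [-111.2   -5.1  132.6] yaw 7.3 F [-0.3 -0.1 -0.9] gw 0.259
go [ 1.2  0.9 90.6] turn -0.001 j7 -1.61
```

Call:
servo_tool(
  motion=[
    [1,1,40,0],
    [1,1,75,0],
    [1,1,90,0],
    [20,1,90,0],
    [40,1,90,0],
    [62,1,90,0],
    [82,1,90,0],
    [84,1,90,0],
  ],
)

```text
t: 25.35
tcp_pos: [0.5209, -0.0074, 0.0429]
tcp_rot: [-0.0, 0.998, 0.064, 0.001]
force: [-0.3, 0.3, -2.1]
gripper_width: 0.265
gripper_force: 50.2
```

Call:
servo_tool(
  motion=[
    [2,0,0,0],
    [4,0,1,0],
    [6,0,2,0],
    [8,0,2,0],
    [9,0,2,0],
    [10,0,2,0],
    [11,0,2,0],
    [12,0,2,0],
  ],
)

```text
t: 26.15
tcp_pos: [0.5252, -0.007, 0.0404]
tcp_rot: [0.0, 0.998, 0.062, -0.005]
force: [-13.7, -0.4, 3.8]
gripper_width: 0.26
gripper_force: 50.7
```

```bash
python3 -c "
from h import *
nest(1,-.018,0,.039)"
```

```text
in nest mm [-19.8  -6.5  40.4] yaw 7.1 F [-13.7  -0.4   3.8] gw 0.26
go [ 1.8 -6.5  1.4] turn -0.004 j7 -1.64
```

Call:
servo_tool(
  motion=[
    [-0.5,-1,-1,0.005],
    [-0.5,-2,-1,0.005],
    [-0.5,-3,-1,0.005],
    [-0.5,-4,-1,0.005],
    [-0.5,-5,-1,0.005],
    [-0.5,-6,-1,0.005],
    [0,-7,-1,0.005],
    [0,-8,0,0.005],
  ],
)

```text
t: 26.95
tcp_pos: [0.5246, -0.0012, 0.0404]
tcp_rot: [0.001, 0.998, 0.059, -0.005]
force: [-11.0, -11.3, 3.5]
gripper_width: 0.258
gripper_force: 50.7
```

Call:
servo_tool(
  motion=[
    [0,-1,0,0],
    [0,-1,0,0],
    [0,-1,0,0],
  ],
)

```text
t: 27.25
tcp_pos: [0.5245, -0.0011, 0.0403]
tcp_rot: [0.002, 0.998, 0.058, -0.004]
force: [-10.0, -10.6, -0.8]
gripper_width: 0.256
gripper_force: 50.3
```

```bash
python3 -c "
from h import *
nest(1,-.018,0,.039)"
```

```text
in nest mm [-19.7  -0.6  40.3] yaw 6.7 F [-10.  -10.6  -0.8] gw 0.256
go [ 1.7 -0.6  1.3] turn -0.012 j7 -1.66
```

Call:
servo_tool(
  motion=[
    [-0.5,1,0,0],
    [-0.5,1,0,0],
    [-0.5,1,0,0],
    [-0.5,1,0,0],
  ],
  grip=45,
)

```text
t: 27.65
tcp_pos: [0.5293, 0.002, 0.0415]
tcp_rot: [-0.0, 0.998, 0.06, 0.001]
force: [-0.2, -0.3, -0.3]
gripper_width: 0.523
gripper_force: 0.0
```

Call:
servo_tool(
  motion=[
    [-10,0,-30,0],
    [-40,30,-75,0],
    [-70,60,-120,0.01],
    [-85,90,-150,0.01],
    [-85,110,-150,0.01],
    [-85,110,-150,0.01],
    [-85,110,-150,0.01],
  ],
)

```text
t: 28.35
tcp_pos: [0.4578, -0.1182, 0.1917]
tcp_rot: [0.0, 0.999, 0.054, 0.001]
force: [0.0, -0.2, -0.1]
gripper_width: 0.528
gripper_force: 0.0
```

```bash
python3 - <<'E'
from h import *
nest(2,-.018,0,.038);im,c=snapw('w7');cv2.imwrite('pics/w7c.png',cv2.resize(im[0:260],None,fx=1.25,fy=1.25))
g=cv2.cvtColor(im,6);print(c[3])
E
```

```text
in nest mm [-100.8  -32.5  191.7] yaw 6.2 F [ 0.  -0.2 -0.1] gw 0.528
go [ 82.1 -34.2 153.7] turn -0.021 j7 -1.38
[-0.16730009  0.40040744  0.46199666]
```

View pics/w7c.png

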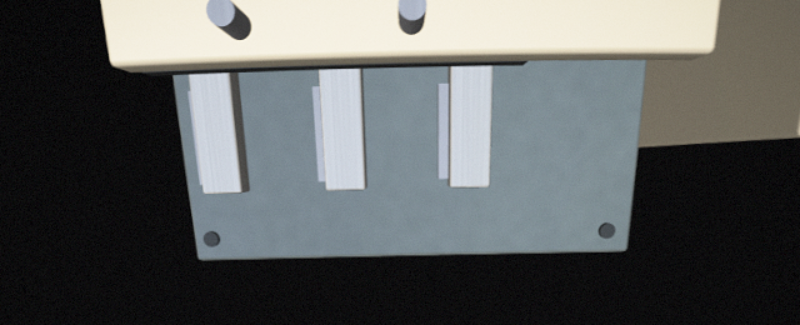

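All three blanks stand against their rails, with rear ends at rows 187–192 and the bed's front edge at row 258. I check them numerically, and the handle too.

```bash
cat >>h.py <<'E'
def homecheck(im,c):
    for k in N:
        K,D,R,t=c;cor=[]
        P=lambda a,b,z=.038:cv2.projectPoints(np.array([[*(N[k]+a*ex+b*ey),z]]),cv2.Rodrigues(R)[0],t,K,D)[0].ravel()
        g=cv2.GaussianBlur(cv2.cvtColor(im,6).astype(np.float32),(3,3),0)
        def edge(p,q):
            s=np.linspace(0,1,80)[:,None]*(q-p)+p;v=cv2.remap(g,s[None,:,0].astype(np.float32),s[None,:,1].astype(np.float32),1)[0]
            i=np.argmax(np.abs(np.diff(v)));return (s[i]+s[i+1])/2
        loc=lambda p:(lambda w:np.array([w@ex,w@ey])*1e3)(plane(c,[p],.038)[0][:2]-N[k])
        rear=[loc(edge(P(-.052,b),P(-.028,b)))[0] for b in(-.006,0,.006)]
        right=[loc(edge(P(a,-.022),P(a,-.004))) for a in(-.034,-.027,-.02,-.012)]
        print(k,'rear',np.round(rear,1),'right',np.round([r[1] for r in right],1))
E
python3 - <<'E'
from h import *
homecheck(*load('w7'))
im,c=load('w2');g=cv2.GaussianBlur(cv2.cvtColor(im,6),(5,5),0)
m=((g[85:120,430:560]>18)*1).astype(np.uint8)
n,l,st,ce=cv2.connectedComponentsWithStats(m);print(st[1:][st[1:,4]>100],ce[1:][st[1:,4]>100])
im,c=load('w1');g=cv2.GaussianBlur(cv2.cvtColor(im,6),(5,5),0)
m=((g[0:45,570:640]>18)*1).astype(np.uint8)
n,l,st,ce=cv2.connectedComponentsWithStats(m);print(st[1:][st[1:,4]>60])
E
```

```text
1 rear [-39.9 -39.9 -40.2] right [-12.3 -12.3 -12.1 -12.1]
2 rear [-39.6 -39.6 -39.9] right [-11.4 -11.4 -11.9 -11.4]
3 rear [-39.3 -39.6 -39. ] right [-10.9 -11.4 -11.2 -10.9]
[[   0    7  113   28 1880]] [[52.44946809 16.70797872]]
[[  0  13  51  32 688]
 [ 52  15  18  11 107]]
```

```bash
python3 - <<'E'
from h import *
A,cA=load('w1');B,cB=load('w2')
print('joint tri',np.round(tri(cA,[(590,22)],cB,[(438,102)]),4))
T=cv2.imread('pics/top0.png');cT=cam('top')
gt=cv2.cvtColor(T,6);gb=cv2.cvtColor(B,6)
print('bar ends px w2: row means',[int(gb[97:107,u].mean()) for u in range(530,556,3)])
for r in(92,94,96,108,110,112):print(r,int(gb[r,460:530].mean()),end=' ')
m=(gt[170:200,405:465]>14).astype(np.uint8)
print();print(gt[178:194,440]);print(gt[182:188,440:462].mean(0).astype(int))
w=plane(cB,[(440,102),(492,102),(543,102)],.257);print(np.round(w,4),np.linalg.norm(w[2]-w[0]))
# predicted from press
N2=N[2]-.020*ex; 
o=np.mean([N[1]-.118*ey,N[2]-.043*ey,N[3]+.032*ey],0)-.02*ex;print('press origin',o)
for q in w:print('in press',np.round([(q[:2]-o)@ex*1e3,(q[:2]-o)@ey*1e3],1))
w=plane(cT,[(418,189),(452,184)],.257);print('top',np.round(w,4))
for q in w:print('in press',np.round([(q[:2]-o)@ex*1e3,(q[:2]-o)@ey*1e3],1))
E
```

```text
joint tri [[ 6.377e-01 -2.690e-01  2.595e-01  6.000e-04]]
bar ends px w2: row means [23, 22, 23, 23, 21, 13, 11, 12, 11]
92 17 94 20 96 22 108 19 110 16 112 11 
[35 36 36 38 45 51 54 56 51 46 40 37 37 36 37 37]
[50 50 49 50 50 49 49 49 49 48 47 46 42 38 36 36 37 36 35 36 35 35]
[[ 0.6384 -0.271   0.257 ]
 [ 0.6439 -0.3101  0.257 ]
 [ 0.6495 -0.349   0.257 ]] 0.0787277825018289
press origin [ 0.53923812 -0.11808444]
in press [  78.6 -164.4]
in press [  79.  -203.9]
in press [  79.6 -243.2]
top [[ 0.635  -0.2757  0.257 ]
 [ 0.6455 -0.3474  0.257 ]]
in press [  74.6 -168.6]
in press [  75.8 -241.1]
```

```bash
python3 -c "
from h import *
go(.643,-.3133,.35,np.radians(97.4))"
```

```text
go [ 162.6  215.3 -158.9] turn 1.552 j7 -1.38
```

Turn must be −1.59, to keep joint 7 in range.

Call:
servo_tool(
  motion=[
    [0,0,-50,-0.14],
    [0,0,-100,-0.28],
    [0,0,-140,-0.42],
    [30,40,-160,-0.56],
    [60,80,-160,-0.7],
    [90,120,-160,-0.84],
    [120,160,-160,-0.98],
    [145,190,-160,-1.12],
  ],
  grip=40,
)

```text
t: 29.2
tcp_pos: [0.6245, -0.2911, 0.3495]
tcp_rot: [-0.001, 0.815, 0.58, -0.0]
force: [1.1, 0.1, -0.5]
gripper_width: 0.469
gripper_force: 0.0
```

```bash
python3 -c "
from h import *
go(.643,-.3133,.35,np.radians(97.4))"
```

```text
go [-14.9  24.8  -0.5] turn -0.463 j7 -0.09
```

Call:
servo_tool(
  motion=[
    [-5,10,0,-0.14],
    [-10,20,0,-0.28],
    [-15,25,0,-0.42],
    [-15,25,0,-0.463],
    [-15,25,0,-0.463],
    [-15,25,0,-0.463],
  ],
)

```text
t: 29.8
tcp_pos: [0.6417, -0.3119, 0.3503]
tcp_rot: [-0.001, 0.663, 0.749, 0.0]
force: [-0.5, -0.3, 1.1]
gripper_width: 0.473
gripper_force: 0.0
```

```bash
python3 - <<'E'
from h import *
go(.643,-.3133,.252,np.radians(97.4));im,c=snapw('w8')
cv2.imwrite('pics/w8b.png',cv2.convertScaleAbs(im,alpha=2.5))
E
```

```text
go [-1.6  1.1 98.3] turn -0.007 j7 0.35
```

View pics/w8b.png

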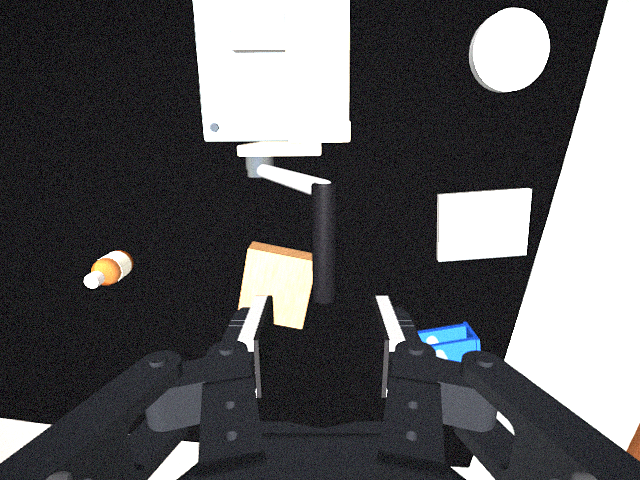

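The black bar runs along column 323, from row 183 to 303, midway between the fingers (about 250 and 392). I lower over it and narrow the fingers.

Call:
servo_tool(
  motion=[
    [-2,1,35,0],
    [-2,1,70,0],
    [-2,1,90,0],
    [-2,1,98,0],
    [-2,1,98,0],
    [-2,1,98,0],
  ],
)

```text
t: 30.45
tcp_pos: [0.643, -0.3151, 0.2547]
tcp_rot: [0.001, 0.663, 0.749, 0.0]
force: [-0.1, -1.3, 0.5]
gripper_width: 0.471
gripper_force: 0.0
```

Call:
servo_tool(
  motion=[
    [0,0,0,0],
    [0,0,0,0],
    [0,0,0,0],
    [0,0,0,0],
    [0,0,0,0],
    [0,0,0,0],
  ],
  grip=21,
  newtons=80,
)

```text
t: 31.05
tcp_pos: [0.6423, -0.3152, 0.2533]
tcp_rot: [0.0, 0.663, 0.749, 0.0]
force: [-0.9, -0.3, -0.4]
gripper_width: 0.243
gripper_force: 0.0
```

```bash
cat >>h.py <<'E'
def hnd():
    p,a,s=pose();o=np.array([.5392,-.1181]);r=p[:2]-o
    print('t',round(s['t'],2),'press mm',np.round([r@ex*1e3,r@ey*1e3,p[2]*1e3],1),'yaw',round(np.degrees(a),1),'F press',np.round([s['force'][:2]@ex,s['force'][:2]@ey,s['force'][2]],1),'gw',round(s['gripper_width'],3),s['gripper_force'])
E
python3 -c "
from h import *
hnd()"
```

```text
t 31.05 press mm [  76.9 -208.8  253.3] yaw 97.0 F press [-0.9 -0.2 -0.4] gw 0.243 0.0
```

Call:
servo_tool(
  motion=[
    [0,-8,-3,0],
    [0,-16,-6,0],
    [0,-24,-9,0],
    [0,-32,-10,0],
    [0,-40,-12,0],
    [0,-48,-13,0],
    [0,-56,-13,0],
    [0,-64,-13,0],
  ],
)

```text
t: 31.85
tcp_pos: [0.5813, -0.3225, 0.2683]
tcp_rot: [0.003, 0.662, 0.749, 0.002]
force: [7.9, 0.8, 5.7]
gripper_width: 0.242
gripper_force: 3.9
```

```bash
python3 -c "
from h import *
hnd()"
```

```text
t 31.85 press mm [  15.5 -208.1  268.3] yaw 97.1 F press [ 8.  -0.2  5.7] gw 0.242 3.9010995626449585
```

Call:
servo_tool(
  motion=[
    [0,-8,0,0],
    [0,-16,1,0],
    [0,-24,3,0],
    [0,-32,5,0],
    [0,-40,7,0],
    [0,-48,10,0],
    [0,-55,13,0],
    [0,-60,14,0],
  ],
)

```text
t: 32.65
tcp_pos: [0.522, -0.3298, 0.2537]
tcp_rot: [0.003, 0.662, 0.749, 0.002]
force: [13.7, -1.8, -6.5]
gripper_width: 0.246
gripper_force: 6.6
```

```bash
python3 -c "
from h import *
hnd()"
```

```text
t 32.65 press mm [ -44.3 -207.8  253.7] yaw 97.1 F press [13.3 -3.6 -6.5] gw 0.246 6.6016750037670135
```

Call:
servo_tool(
  motion=[
    [0,-3,1,0],
    [0,-5,2,0],
    [0,-6,2,0],
    [0,-6,2,0],
    [0,-6,2,0],
  ],
)

```text
t: 33.15
tcp_pos: [0.5197, -0.3301, 0.2525]
tcp_rot: [0.005, 0.662, 0.75, 0.004]
force: [20.3, -0.1, -2.0]
gripper_width: 0.246
gripper_force: 9.9
```

```bash
python3 -c "
from h import *
hnd();T=snapshot('top');S=snapshot('scene');cv2.imwrite('pics/t2.png',T)
im,c=snapw('w9');cv2.imwrite('pics/w9b.png',cv2.convertScaleAbs(im,alpha=1.5))"
```

```text
t 33.15 press mm [ -46.6 -207.8  252.5] yaw 97.2 F press [20.1 -2.7 -2. ] gw 0.246 9.920192956924438
```

View pics/w9b.png

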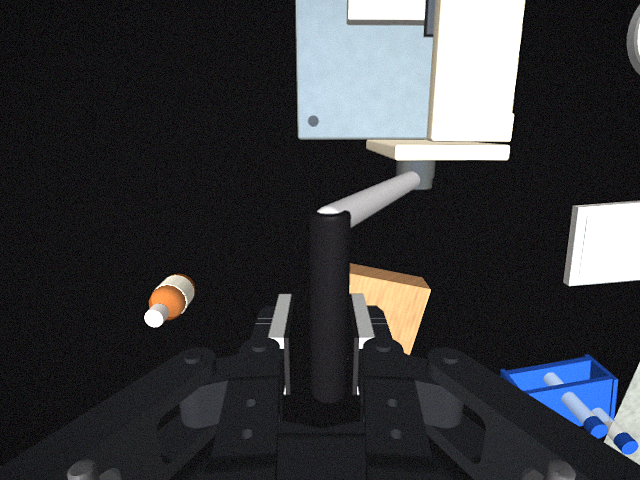

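The bar is between the pads (column 330) and the lever leans forward. The force rose from 13 to 20 N over only 2 mm, so it is on its lower stop. I check the blanks from overhead before easing back.

```bash
python3 -c "
from h import *
homecheck(cv2.imread('pics/t2.png'),cam('top'))
im=snapshot('scene');homecheck(im,cam('scene'))"
```

```text
1 rear [-42.4 -41.5 -41.5] right [-15.5 -12.1 -15.3 -15.5]
2 rear [-42.1 -41.8 -42.4] right [-15.5 -14.4 -13.7 -15.3]
3 rear [-40.6 -41.2 -41.8] right [-15.5 -14.8 -15.1 -13.9]
1 rear [-44.5 -43.9 -42.7] right [-14.1 -15.2 -16.2 -15. ]
2 rear [-44.2 -44.5 -43.3] right [-14.6 -13.2 -12.5 -15.2]
3 rear [-44.8 -43.6 -41.2] right [-14.6 -10.2 -12.5 -12.3]
```

Call:
servo_tool(
  motion=[
    [0,7,0,0],
    [0,14,-3,0],
    [0,21,-7,0],
    [0,28,-9,0],
    [0,35,-11,0],
    [0,42,-13,0],
    [0,49,-14,0],
    [0,56,-15,0],
  ],
)

```text
t: 34.15
tcp_pos: [0.5705, -0.3232, 0.2654]
tcp_rot: [0.001, 0.662, 0.749, 0.001]
force: [6.3, 0.7, -4.1]
gripper_width: 0.247
gripper_force: 3.1
```

```bash
python3 -c "
from h import *
hnd()"
```

```text
t 34.15 press mm [   4.7 -207.5  265.4] yaw 97.1 F press [ 6.3 -0.1 -4.1] gw 0.247 3.0914347618818283
```

Call:
servo_tool(
  motion=[
    [0,7,-1,0],
    [0,14,-1,0],
    [0,21,-1,0],
    [0,28,0,0],
    [0,35,1,0],
    [0,42,2,0],
    [0,49,3,0],
    [0,55,5,0],
  ],
)

```text
t: 34.95
tcp_pos: [0.624, -0.3176, 0.2603]
tcp_rot: [0.0, 0.663, 0.749, 0.0]
force: [3.7, 0.9, -1.3]
gripper_width: 0.247
gripper_force: 1.8
```

```bash
python3 -c "
from h import *
hnd()"
```

```text
t 34.95 press mm [  58.4 -208.7  260.3] yaw 97.0 F press [ 3.8  0.5 -1.3] gw 0.247 1.8030762299895287
```

Now 18 mm to the upper stop.

Call:
servo_tool(
  motion=[
    [0,4,2,0],
    [0,8,3,0],
    [0,12,5,0],
    [0,15,6,0],
    [0,17,7,0],
    [0,18,7,0],
    [0,18,7,0],
  ],
)

```text
t: 35.65
tcp_pos: [0.6412, -0.3155, 0.2531]
tcp_rot: [-0.0, 0.663, 0.749, -0.0]
force: [3.0, 0.1, -2.6]
gripper_width: 0.244
gripper_force: 1.7
```

```bash
python3 -c "
from h import *
hnd()"
```

```text
t 35.65 press mm [  75.7 -208.9  253.1] yaw 97.0 F press [ 3.  -0.3 -2.6] gw 0.244 1.6642608493566513
```

Call:
servo_tool(
  motion=[
    [0,1,0,0],
    [0,2,1,0],
    [0,3,1,0],
    [0,4,1,0],
    [0,4,1,0],
  ],
)

```text
t: 36.15
tcp_pos: [0.6453, -0.3149, 0.2523]
tcp_rot: [-0.0, 0.663, 0.749, -0.0]
force: [0.4, -0.3, 0.1]
gripper_width: 0.248
gripper_force: 0.0
```

```bash
python3 -c "
from h import *
hnd()"
```

```text
t 36.15 press mm [  79.8 -208.8  252.3] yaw 97.0 F press [ 0.3 -0.4  0.1] gw 0.248 0.0
```

Call:
servo_tool(
  motion=[
    [0,-2,0,0],
    [0,-2,0,0],
    [0,-2,0,0],
    [0,-2,-30,0],
    [0,-2,-70,0],
    [0,-2,-100,0],
    [0,-2,-100,0],
  ],
  grip=45,
)

```text
t: 36.85
tcp_pos: [0.6448, -0.3153, 0.3576]
tcp_rot: [0.004, 0.663, 0.749, 0.002]
force: [0.4, -0.2, 0.3]
gripper_width: 0.527
gripper_force: 0.0
```

```bash
python3 -c "
from h import *
hnd();nest(3,-.08,-.002,.19)"
```

```text
t 36.85 press mm [  79.3 -209.2  357.6] yaw 97.0 F press [ 0.4 -0.3  0.3] gw 0.527 0.0
in nest mm [  59.5 -176.8  357.6] yaw 97.0 F [ 0.4 -0.2  0.3] gw 0.527
go [ 173.8 -140.8  167.6] turn 1.563 j7 0.35
```

Call:
servo_tool(
  motion=[
    [22,-18,0,0.14],
    [44,-36,0,0.28],
    [66,-54,0,0.42],
    [88,-72,0,0.56],
    [110,-90,0,0.7],
    [132,-108,30,0.84],
    [154,-126,70,0.98],
    [174,-141,110,1.12],
  ],
)

```text
t: 37.65
tcp_pos: [0.4809, -0.1588, 0.2415]
tcp_rot: [0.0, 0.96, 0.28, 0.001]
force: [1.4, 0.2, -0.4]
gripper_width: 0.532
gripper_force: 0.0
```

Call:
servo_tool(
  motion=[
    [0,0,30,0.14],
    [0,0,50,0.28],
    [0,0,55,0.42],
    [0,0,55,0.443],
    [0,0,55,0.443],
    [0,0,55,0.443],
  ],
)

```text
t: 38.25
tcp_pos: [0.4825, -0.1596, 0.1878]
tcp_rot: [0.0, 0.998, 0.066, 0.001]
force: [0.6, -0.5, -0.1]
gripper_width: 0.525
gripper_force: 0.0
```

```bash
python3 -c "
from h import *
nest(3,-.02,-.001,.039);homecheck(*snapw('w10'))
cT=cam('top');T=snapshot('top');w=plane(cT,[(418,189),(452,184)],.257)
gt=cv2.cvtColor(T,6);print('handle rows at col440',178+gt[178:194,440].argmax())"
```

```text
in nest mm [-81.3  -1.5 187.8] yaw 7.6 F [ 0.6 -0.5 -0.1] gw 0.525
go [ 61.3  -0.3 148.8] turn 0.004 j7 -1.26
1 rear [-40.2 -40.2 -40.2] right [-13.2 -12.8 -12.6 -13.2]
2 rear [-39.3 -39.3 -39.6] right [-12.6 -11.9 -12.6 -12.3]
3 rear [-39. -39. -39.] right [-11.9 -11.4 -11.6 -11.4]
handle rows at col440 184
```

Call:
servo_tool(
  motion=[
    [10,0,45,0],
    [20,0,90,0],
    [40,0,125,0],
    [55,0,145,0],
    [61,0,149,0],
    [61,0,149,0],
    [61,0,149,0],
  ],
)

```text
t: 39.05
tcp_pos: [0.5426, -0.1521, 0.0395]
tcp_rot: [0.0, 0.998, 0.065, 0.0]
force: [-0.4, -0.5, 0.1]
gripper_width: 0.531
gripper_force: 0.0
```

Call:
servo_tool(
  motion=[
    [0,0,0,0],
    [0,0,0,0],
    [0,0,0,0],
    [0,0,0,0],
    [0,0,0,0],
  ],
  grip=10,
  newtons=50,
)

```text
t: 39.55
tcp_pos: [0.5426, -0.1521, 0.0399]
tcp_rot: [0.0, 0.998, 0.065, 0.001]
force: [-2.1, 0.3, 9.2]
gripper_width: 0.261
gripper_force: 48.8
```

Call:
servo_tool(
  motion=[
    [-2,1,-1,0],
    [-15,1,-2,0],
    [-35,1,-2,0],
    [-65,1,-10,0],
    [-75,1,-50,0],
    [-80,1,-90,0],
    [-80,1,-130,0],
    [-80,1,-130,0],
  ],
)

```text
t: 40.35
tcp_pos: [0.4654, -0.164, 0.1734]
tcp_rot: [0.002, 0.998, 0.064, 0.004]
force: [0.3, -0.4, -1.1]
gripper_width: 0.259
gripper_force: 49.3
```

```bash
python3 -c "
from h import *
p,a,s=pose();print(p,s['gripper_width'],s['gripper_force']);go(.476,.25,.17,np.radians(97.4))"
```

```text
[ 0.46544231 -0.16399061  0.17340949] 0.25933665700599995 49.262351989746094
go [  63.7 -409.2    3.4] turn 1.571 j7 -1.26
```

Call:
servo_tool(
  motion=[
    [6,-40,0,-0.14],
    [12,-80,0,-0.28],
    [18,-120,0,-0.42],
    [24,-160,0,-0.56],
    [30,-200,0,-0.7],
    [38,-240,0,-0.84],
    [45,-280,0,-0.98],
    [50,-320,0,-1.12],
  ],
)

```text
t: 41.15
tcp_pos: [0.4713, 0.1621, 0.168]
tcp_rot: [0.0, 0.809, 0.587, 0.0]
force: [0.8, 0.3, -0.8]
gripper_width: 0.257
gripper_force: 49.3
```

```bash
python3 -c "
from h import *
go(.476,.25,.17,np.radians(97.4))"
```

```text
go [ 85.  -22.8  -2. ] turn -0.445 j7 -1.01
```

Call:
servo_tool(
  motion=[
    [25,-6,0,-0.14],
    [50,-12,0,-0.28],
    [75,-20,0,-0.42],
    [85,-23,0,-0.445],
    [85,-23,0,-0.445],
    [85,-23,0,-0.445],
  ],
)

```text
t: 41.75
tcp_pos: [0.4765, 0.2472, 0.1679]
tcp_rot: [0.0, 0.663, 0.748, -0.001]
force: [-1.0, 0.1, 0.1]
gripper_width: 0.258
gripper_force: 49.3
```

```bash
python3 - <<'E'
from h import *
p,a,s=pose();print(p,np.degrees(a));im,c=snapw('w11')
E
```

```text
[0.47649545 0.24720774 0.16788595] 96.90395987421812
```

View pics/w11.png

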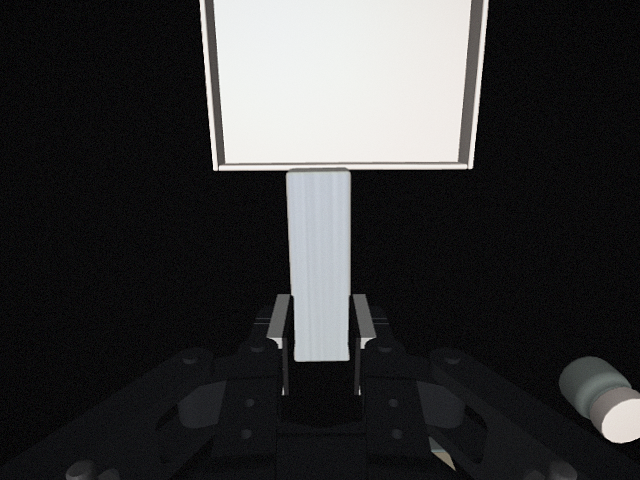

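The held blank is at columns 288–350. The tray's near rim runs from (214,169) to (473,166), and its inner floor spans columns 220–462.

```bash
python3 - <<'E'
from h import *
im,c=load('w11');g=cv2.cvtColor(im,6)
q=plane(c,[(214,169),(473,167)],.028);d=q[1]-q[0];print(np.round(q,4),'L',np.linalg.norm(d),'yaw',np.degrees(np.arctan2(d[1],d[0])))
# second view (top): same near rim corners
a=np.arctan2(d[1],d[0]);tx=np.array([np.cos(a),np.sin(a)]);ty=np.array([-tx[1],tx[0]])
ce=q.mean(0)[:2]+.065*ty;print('centre',ce)
T=cv2.imread('pics/top0.png');b=[k for k in blobs(T,(0,0,150),(180,60,255),3000,6000)]
cT=cam('top')
for k in b:
    w=plane(cT,cv2.boxPoints(cv2.minAreaRect(k)),.028);print('top',np.round(w.mean(0),4),[round(np.linalg.norm(w[i]-w[i-1])*1e3) for i in(1,2)])
for i in(-.055,0,.055):
    t=ce+i*tx;print(i,'TCP for blank at y=0:',np.round(t-.020*ty,4))
go(*(ce+.055*tx-.020*ty),.05,a+np.pi/2)
E
```

```text
[[0.3942 0.2848 0.028 ]
 [0.5813 0.3092 0.028 ]] L 0.18865448229979756 yaw 7.421564178944082
centre [0.47934709 0.36146354]
top [ 0.0336 -0.0017  0.028 ] [227, 170]
top [ 0.0739 -0.7975  0.028 ] [133, 242]
top [0.477  0.3571 0.028 ] [140, 197]
-0.055 TCP for blank at y=0: [0.4274 0.3345]
0 TCP for blank at y=0: [0.4819 0.3416]
0.055 TCP for blank at y=0: [0.5365 0.3487]
go [ 94.   71.6 118. ] turn -0.009 j7 -0.79
```

```bash
cat >>h.py <<'E'
def tray(i,z,off=.020):
    q=np.array([.4793,.3610])+i*ex-off*ey;p,a,s=pose();print(p,np.degrees(a),s['gripper_width']);go(*q,z,y+np.pi/2)
E
python3 -c "
from h import *
tray(.05,.026)"
```

```text
[0.47662435 0.24687002 0.16797484] 96.88498695817104 0.2629153178763406
go [ 93.4  66.5 142. ] turn -0.009 j7 -0.79
```

Call:
servo_tool(
  motion=[
    [35,25,0,-0.009],
    [70,50,20,-0.009],
    [93,66,50,-0.009],
    [93,66,85,-0.009],
    [93,66,115,-0.009],
    [93,66,132,-0.009],
    [93,66,139,-0.009],
    [93,66,142,-0.009],
  ],
)

```text
t: 42.6
tcp_pos: [0.5309, 0.3479, 0.0259]
tcp_rot: [0.0, 0.659, 0.752, -0.001]
force: [0.8, 0.2, -0.1]
gripper_width: 0.26
gripper_force: 49.3
```

Call:
servo_tool(
  motion=[
    [0,0,0,0],
    [0,0,1,0],
    [0,0,2,0],
  ],
)

```text
t: 42.9
tcp_pos: [0.5312, 0.3494, 0.0253]
tcp_rot: [0.0, 0.659, 0.752, 0.001]
force: [-0.4, 0.6, -0.3]
gripper_width: 0.257
gripper_force: 49.3
```

```bash
python3 -c "
from h import *
tray(.05,.023);print(pose()[2]['force'])"
```

```text
[0.53120882 0.34938142 0.02532737] 97.59581543952557 0.25720785066202684
go [-1.8  0.   2.3] turn 0.003 j7 -0.96
[-0.40502182  0.56594476 -0.26800933]
```

Still slightly above the floor. I lower 2 mm more, release, lift, then return for blank two.

Call:
servo_tool(
  motion=[
    [0,0,1,0],
    [0,0,2,0],
    [0,0,2,0],
    [0,0,2,0],
  ],
)

```text
t: 43.3
tcp_pos: [0.531, 0.3493, 0.024]
tcp_rot: [0.0, 0.659, 0.752, 0.001]
force: [-3.1, -2.6, 12.4]
gripper_width: 0.257
gripper_force: 50.9
```

Call:
servo_tool(
  motion=[
    [0,0,0,0],
    [0,0,0,0],
    [0,0,0,0],
    [0,0,-20,0],
    [0,0,-60,0],
    [0,0,-100,0],
    [0,0,-140,0],
    [0,0,-140,0],
  ],
  grip=36,
)

```text
t: 44.1
tcp_pos: [0.5325, 0.3514, 0.1679]
tcp_rot: [0.001, 0.659, 0.752, 0.004]
force: [0.3, -0.1, 0.1]
gripper_width: 0.42
gripper_force: 0.0
```

```bash
python3 -c "
from h import *
nest(2,-.09,-.001,.16);seek(.022);snapw('w12')"
```

```text
in nest mm [ 33.8 423.6 167.9] yaw 97.6 F [ 0.3 -0.1  0.1] gw 0.42
go [-424.1 -125.3    7.9] turn -1.567 j7 -0.86
```

Call:
servo_tool(
  motion=[
    [-40,-15,0,0.14],
    [-80,-30,0,0.28],
    [-120,-45,0,0.42],
    [-165,-60,0,0.56],
    [-210,-75,0,0.7],
    [-255,-90,0,0.84],
    [-300,-105,0,0.98],
    [-345,-118,0,1.12],
  ],
  grip=45,
)

```text
t: 45.0
tcp_pos: [0.4576, -0.0104, 0.1611]
tcp_rot: [-0.0, 0.959, 0.285, -0.001]
force: [-0.3, -0.6, -0.3]
gripper_width: 0.525
gripper_force: 0.0
```

```bash
python3 -c "
from h import *
nest(2,-.09,-.001,.16)"
```

```text
in nest mm [-87.1  74.4 161.1] yaw 33.1 F [-0.3 -0.6 -0.3] gw 0.525
go [-35.3  66.7   1.1] turn 0.449 j7 -1.22
```

Call:
servo_tool(
  motion=[
    [-15,30,0,0.14],
    [-30,55,0,0.28],
    [-35,67,0,0.42],
    [-35,67,0,0.449],
    [-35,67,0,0.449],
    [-35,67,0,0.449],
  ],
)

```text
t: 45.6
tcp_pos: [0.4668, -0.0823, 0.1617]
tcp_rot: [-0.0, 0.998, 0.07, -0.001]
force: [-1.0, 0.8, -0.4]
gripper_width: 0.525
gripper_force: 0.0
```

```bash
python3 -c "
from h import *
nest(2,-.02,-.001,.038);homecheck(*snapw('w13'))"
```

```text
in nest mm [-87.3   2.  161.7] yaw 8.0 F [-1.   0.8 -0.4] gw 0.525
go [ 67.3   3.7 123.7] turn 0.011 j7 -1.43
1 rear [-39.5 -39.5 -40.2] right [-13.  -12.3 -13.  -12.8]
2 rear [-39.5 -39.2 -39.5] right [-11.6 -12.1 -11.9 -11.4]
3 rear [-29.3 -32.  -42.3] right [-16.6 -20.3 -19.6 -21.9]
```

Call:
servo_tool(
  motion=[
    [5,3,40,0.011],
    [20,3,80,0.011],
    [45,3,110,0.011],
    [60,3,120,0.011],
    [67,3,123,0.011],
    [67,3,123,0.011],
    [67,3,123,0.011],
  ],
)

```text
t: 46.35
tcp_pos: [0.5335, -0.0775, 0.04]
tcp_rot: [0.0, 0.998, 0.062, 0.0]
force: [-0.3, -1.0, 0.5]
gripper_width: 0.523
gripper_force: 0.0
```

Call:
servo_tool(
  motion=[
    [0,0,0,0],
    [0,0,0,0],
    [0,0,0,0],
    [0,0,0,0],
    [0,0,0,0],
  ],
  grip=10,
  newtons=50,
)

```text
t: 46.85
tcp_pos: [0.5336, -0.0778, 0.0405]
tcp_rot: [0.0, 0.998, 0.062, 0.0]
force: [-2.0, 1.3, 7.5]
gripper_width: 0.257
gripper_force: 48.7
```

Call:
servo_tool(
  motion=[
    [-2,1,-1,0],
    [-15,1,-2,0],
    [-35,1,-2,0],
    [-65,1,-10,0],
    [-75,1,-50,0],
    [-80,1,-90,0],
    [-80,1,-130,0],
    [-80,1,-130,0],
  ],
)

```text
t: 47.65
tcp_pos: [0.4566, -0.0891, 0.174]
tcp_rot: [0.001, 0.998, 0.061, 0.004]
force: [-0.2, -0.0, -2.1]
gripper_width: 0.258
gripper_force: 49.3
```

```bash
python3 -c "
from h import *
tray(0,.16,.1)"
```

```text
[ 0.45658763 -0.08909453  0.1740492 ] 7.052314593597688 0.25848106466551524
go [  78.4 -343.9   14. ] turn 1.565 j7 -1.43
```

Call:
servo_tool(
  motion=[
    [8,-35,0,-0.14],
    [16,-70,0,-0.28],
    [24,-105,0,-0.42],
    [32,-140,0,-0.56],
    [42,-180,0,-0.7],
    [52,-220,0,-0.84],
    [62,-260,0,-0.98],
    [70,-300,0,-1.12],
  ],
)

```text
t: 48.45
tcp_pos: [0.4868, 0.2191, 0.1688]
tcp_rot: [0.0, 0.811, 0.585, -0.0]
force: [0.1, -0.2, -0.9]
gripper_width: 0.256
gripper_force: 49.3
```

Call:
servo_tool(
  motion=[
    [0,0,0,-0.14],
    [0,0,0,-0.28],
    [0,0,0,-0.42],
    [0,0,0,-0.456],
    [0,0,0,-0.456],
  ],
)

```text
t: 48.95
tcp_pos: [0.4868, 0.2174, 0.1689]
tcp_rot: [-0.0, 0.661, 0.75, -0.0]
force: [-1.0, 0.2, -0.7]
gripper_width: 0.262
gripper_force: 49.3
```

```bash
python3 -c "
from h import *
tray(0,.0255)"
```

```text
[0.48681881 0.2173978  0.1688561 ] 97.25648288130361 0.26207778615300975
go [123.4  10.7 143.4] turn -0.003 j7 -0.74
```

Call:
servo_tool(
  motion=[
    [45,4,0,0],
    [90,8,20,0],
    [122,11,50,0],
    [122,11,85,0],
    [122,11,115,0],
    [122,11,132,0],
    [122,11,140,0],
    [122,11,143,0],
  ],
)

```text
t: 49.75
tcp_pos: [0.4821, 0.3401, 0.0257]
tcp_rot: [-0.0, 0.661, 0.751, -0.0]
force: [0.0, -0.0, -1.4]
gripper_width: 0.259
gripper_force: 49.3
```

Call:
servo_tool(
  motion=[
    [0,0,0,0],
    [0,0,0.5,0],
    [0,0,1,0],
  ],
)

```text
t: 50.05
tcp_pos: [0.4828, 0.3405, 0.0263]
tcp_rot: [0.0, 0.66, 0.751, 0.001]
force: [0.2, -0.6, -1.4]
gripper_width: 0.263
gripper_force: 49.3
```

```bash
python3 -c "
from h import *
tray(0,.024);print(pose()[2]['force'])"
```

```text
[0.4828282  0.34052489 0.02626058] 97.35489082655512 0.2633813195022162
go [ 0.8 -0.9  2.3] turn -0.001 j7 -1.04
[ 0.2084257  -0.59713128 -1.36064768]
```

Call:
servo_tool(
  motion=[
    [0,0,1,0],
    [0,0,2,0],
    [0,0,2,0],
    [0,0,2,0],
  ],
)

```text
t: 50.45
tcp_pos: [0.4827, 0.3404, 0.0245]
tcp_rot: [0.0, 0.66, 0.751, 0.001]
force: [-1.9, -1.7, 10.3]
gripper_width: 0.26
gripper_force: 50.6
```

Call:
servo_tool(
  motion=[
    [0,0,0,0],
    [0,0,0,0],
    [0,0,0,0],
    [0,0,-20,0],
    [0,0,-60,0],
    [0,0,-100,0],
    [0,0,-140,0],
    [0,0,-140,0],
  ],
  grip=36,
)

```text
t: 51.25
tcp_pos: [0.4841, 0.3425, 0.1685]
tcp_rot: [0.001, 0.66, 0.751, 0.004]
force: [0.4, 0.8, -0.3]
gripper_width: 0.424
gripper_force: 0.0
```

```bash
python3 -c "
from h import *
nest(1,-.09,-.001,.16)"
```

```text
in nest mm [-15.6 345.4 168.5] yaw 97.4 F [ 0.4  0.8 -0.3] gw 0.424
go [-346.4  -74.3    8.5] turn 1.57 j7 -0.92
```

Call:
servo_tool(
  motion=[
    [-35,-8,0,0.14],
    [-70,-16,0,0.28],
    [-105,-24,0,0.42],
    [-145,-32,0,0.56],
    [-185,-42,0,0.7],
    [-225,-52,0,0.84],
    [-265,-60,0,0.98],
    [-305,-68,0,1.12],
  ],
  grip=45,
)

```text
t: 52.05
tcp_pos: [0.4535, 0.0274, 0.163]
tcp_rot: [0.0, 0.959, 0.283, -0.0]
force: [0.3, -0.1, 0.4]
gripper_width: 0.527
gripper_force: 0.0
```

Call:
servo_tool(
  motion=[
    [0,0,0,0.14],
    [0,0,0,0.28],
    [0,0,0,0.42],
    [0,0,0,0.45],
    [0,0,0,0.45],
    [0,0,0,0.45],
  ],
)

```text
t: 52.65
tcp_pos: [0.454, 0.0292, 0.1631]
tcp_rot: [0.0, 0.998, 0.067, -0.0]
force: [0.2, -0.2, -0.4]
gripper_width: 0.526
gripper_force: 0.0
```

```bash
python3 -c "
from h import *
nest(1,-.02,-.001,.039);homecheck(*snapw('w14'))"
```

```text
in nest mm [-85.8  38.5 163.1] yaw 7.6 F [ 0.2 -0.2 -0.4] gw 0.526
go [ 65.6  39.8 124.1] turn 0.004 j7 -1.7
1 rear [-39.8 -39.8 -39.8] right [-12.3 -11.9 -12.3 -12.5]
2 rear [-33.5 -38.9 -36.2] right [-20.3 -14.3 -18.5  -4.8]
3 rear [-33.5 -35.  -40.8] right [ -8.9  -7.5 -21.4 -13.7]
```

Call:
servo_tool(
  motion=[
    [0,30,0,0],
    [5,40,40,0],
    [20,40,80,0],
    [45,40,110,0],
    [60,40,121,0],
    [66,40,124,0],
    [66,40,124,0],
    [66,40,124,0],
  ],
)

```text
t: 53.5
tcp_pos: [0.5242, -0.0022, 0.04]
tcp_rot: [0.0, 0.998, 0.065, 0.0]
force: [-0.6, 0.3, 0.3]
gripper_width: 0.529
gripper_force: 0.0
```

Call:
servo_tool(
  motion=[
    [0,0,0,0],
    [0,0,0,0],
    [0,0,0,0],
    [0,0,0,0],
    [0,0,0,0],
  ],
  grip=10,
  newtons=50,
)

```text
t: 54.0
tcp_pos: [0.5244, -0.0022, 0.0405]
tcp_rot: [0.0, 0.998, 0.065, 0.0]
force: [-3.3, -0.2, 9.1]
gripper_width: 0.256
gripper_force: 48.8
```

Call:
servo_tool(
  motion=[
    [-2,1,-1,0],
    [-15,1,-2,0],
    [-35,1,-2,0],
    [-65,1,-10,0],
    [-75,1,-50,0],
    [-80,1,-90,0],
    [-80,1,-130,0],
    [-80,1,-130,0],
  ],
)

```text
t: 54.8
tcp_pos: [0.4474, -0.0135, 0.174]
tcp_rot: [0.0, 0.998, 0.065, 0.004]
force: [0.6, 0.3, -1.2]
gripper_width: 0.258
gripper_force: 49.4
```

```bash
python3 -c "
from h import *
tray(-.05,.16,.1)"
```

```text
[ 0.44737844 -0.01351744  0.17398829] 7.409724693540365 0.2584209115024604
go [  29.9 -267.3   14. ] turn -1.571 j7 -1.6
```

Call:
servo_tool(
  motion=[
    [4,-30,0,-0.14],
    [8,-60,0,-0.28],
    [12,-95,0,-0.42],
    [16,-130,0,-0.56],
    [20,-165,0,-0.7],
    [24,-200,0,-0.84],
    [27,-235,0,-0.98],
    [30,-265,0,-1.12],
  ],
)

```text
t: 55.6
tcp_pos: [0.4402, 0.2548, 0.169]
tcp_rot: [-0.0, 0.809, 0.588, -0.0]
force: [0.9, 0.3, -0.5]
gripper_width: 0.258
gripper_force: 49.4
```

Call:
servo_tool(
  motion=[
    [0,0,0,-0.14],
    [0,0,0,-0.28],
    [0,0,0,-0.42],
    [0,0,0,-0.451],
    [0,0,0,-0.451],
    [0,0,0,-0.451],
  ],
)

```text
t: 56.2
tcp_pos: [0.4409, 0.253, 0.1692]
tcp_rot: [-0.0, 0.661, 0.75, -0.0]
force: [-0.1, -0.4, -0.5]
gripper_width: 0.255
gripper_force: 49.4
```

```bash
python3 -c "
from h import *
tray(-.05,.0255);seek(.022,190);snapw('w15')"
```

```text
[0.4408635  0.25300749 0.16917875] 97.26017718897985 0.2551593207640964
go [ 82.1   1.8 143.7] turn -0.002 j7 -0.85
```

View pics/w15.png

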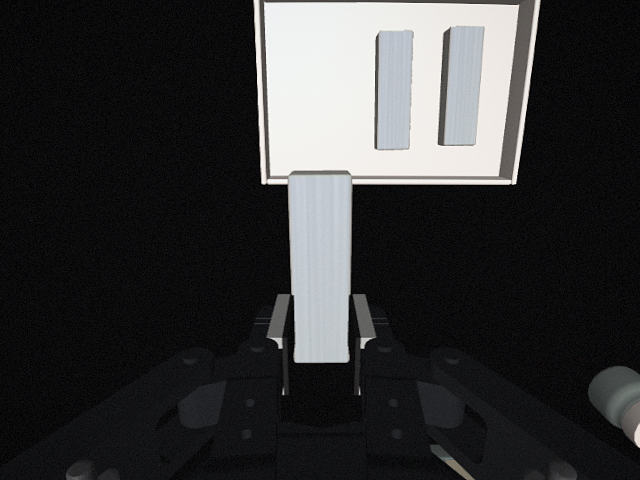

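Two blanks lie flat in the tray at (394,90) and (462,86). The free slot is at left, around column 320. I place the third there.

Call:
servo_tool(
  motion=[
    [40,1,0,0],
    [80,2,20,0],
    [82,2,50,0],
    [82,2,85,0],
    [82,2,115,0],
    [82,2,132,0],
    [82,2,140,0],
    [82,2,143,0],
  ],
)

```text
t: 57.1
tcp_pos: [0.4321, 0.3348, 0.0258]
tcp_rot: [-0.0, 0.66, 0.751, -0.0]
force: [0.2, 0.3, -1.2]
gripper_width: 0.261
gripper_force: 49.4
```

Call:
servo_tool(
  motion=[
    [0,0,1,0],
    [0,0,2,0],
    [0,0,2,0],
    [0,0,2,0],
  ],
)

```text
t: 57.5
tcp_pos: [0.4327, 0.3349, 0.0249]
tcp_rot: [0.0, 0.66, 0.751, 0.001]
force: [-0.2, 0.2, -1.0]
gripper_width: 0.257
gripper_force: 49.4
```

```bash
python3 -c "
from h import *
tray(-.05,.0245);print(pose()[2]['force'])"
```

```text
[0.4326632  0.33494353 0.02492485] 97.42841396852802 0.25694512257431745
go [-0.2 -0.4  0.4] turn 0.0 j7 -1.15
[-0.23700961  0.15361207 -1.02839534]
```

Call:
servo_tool(
  motion=[
    [0,0,0.5,0],
    [0,0,1,0],
    [0,0,1,0],
  ],
)

```text
t: 57.8
tcp_pos: [0.4326, 0.335, 0.0245]
tcp_rot: [0.0, 0.66, 0.751, 0.001]
force: [-1.5, -3.6, 12.4]
gripper_width: 0.257
gripper_force: 51.0
```

Call:
servo_tool(
  motion=[
    [0,0,0,0],
    [0,0,0,0],
    [0,0,0,0],
    [0,0,-20,0],
    [0,0,-60,0],
    [-30,0,-100,0],
    [-80,0,-140,0],
    [-100,0,-160,0],
  ],
  grip=36,
)

```text
t: 58.6
tcp_pos: [0.4453, 0.2339, 0.1846]
tcp_rot: [0.0, 0.66, 0.752, -0.0]
force: [0.4, -0.1, -0.6]
gripper_width: 0.426
gripper_force: 0.0
```

Call:
servo_tool(
  motion=[
    [0,0,0,0],
    [0,0,0,0],
    [0,0,0,0],
  ],
)

```text
t: 58.9
tcp_pos: [0.4448, 0.2364, 0.1827]
tcp_rot: [-0.0, 0.659, 0.752, -0.0]
force: [0.7, 0.7, -0.3]
gripper_width: 0.427
gripper_force: 0.0
```

```bash
python3 - <<'E'
from h import *
im,c=snapw('w16');T=snapshot('top');T0=cv2.imread('pics/top0.png')
cv2.imwrite('pics/fin.png',np.hstack([cv2.resize(im,(400,300)),cv2.resize(T,(400,300))]))
d=cv2.absdiff(T,T0).max(2)
for n,(u,v) in dict(jar=(244,161),box=(463,219),dropper=(465,304),handle=(440,185)).items():print(n,'max change',d[v-20:v+20,u-20:u+20].max(),(d[v-20:v+20,u-20:u+20]>40).sum())
print(pose()[2]['t'])
E
```

```text
jar max change 8 0
box max change 8 0
dropper max change 8 0
handle max change 7 0
59.0
```

View pics/fin.png

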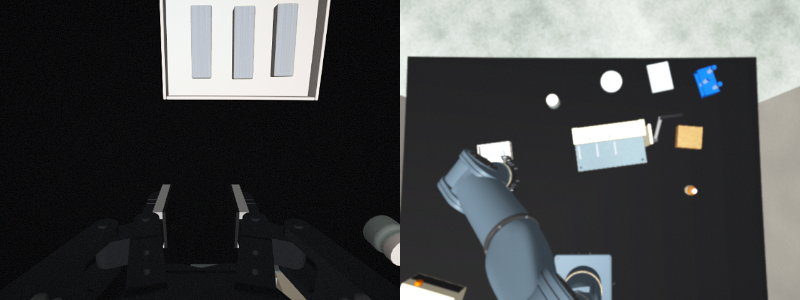

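All three blanks lie flat in the tray at (201,42), (243,42) and (284,40). The lever and the other objects show no change from the start. Handing in.

```bash
python3 -c "
from cell import arm
print(arm.close_job())"
```

```text
the job is handed in; nothing more can be done
None
```

I loaded all three blanks, pressed them with the lever to its stop, eased it back up, laid them flat in the white tray and handed the job in at about 59 s; the hand-in gave no verdict, but the last pictures show the bottle, jar, box and lever where they started.

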